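# Hold the spread circlip over the axle groove of a breaker-truck wheel

## Robot

A 6-joint arm with a two-finger parallel gripper is mounted at the origin on the work surface. World frame = base frame: x ahead of the robot, y to its left, z up, the work surface at z = 0. Lengths are in m, angles in rad, forces in N, time in s.
With the tool pointing down it reaches from about 0.325 to 0.9 m from the base axis. Payload 6.1 kg.
Tool frame: the origin (TCP) lies at the very end of the fingers, on their centre line; the grasp point (between the pads) lies 19 mm behind it; z points along the fingers, y is the direction in which the jaws open and shut (so a half turn about z gives the same grasp; the last joint's range is limited). The gripper opens to 85 mm and grips with 20 to 120 N. Pads are 22 mm wide; open, the fingers measure 114 mm over their backs; the gripper's body (76 mm by 85 mm) begins 54 mm behind the grasp point. The pads swing forward as they close: fully open they stand 13 mm farther back than shut.
Start: joints at [1.017, 0.22, 1.526, -0, 1.395, -0.126], TCP at [0.259, 0.569, 0.231] pointing down, gripper open.
Joint ranges: [-2.98, 2.98], [-0.91, 2.08], [0.09, 2.57], [-1.24, 4.39], [0.2, 2.65], [-2.68, 2.68]. Speed limits (rad/s): [2.57, 2.57, 3.01, 3.14, 3.14, 3.14].

## Interface

Orientations are given as a rotation vector (axis times angle).
In Python, from workcell import robot gives the robot as it stands.
- The arm moves only by the tool arm_command, never from a script. Its argument "commands" is one flat list of numbers, 7 for each row, row after row: the turn, a rotation vector about the tool's x, y, z as a fraction of full scale, then the shift along the tool's x, y, z as a fraction of full scale, then the opening in per cent of the stroke, from 0 (shut) to 100 (fully open). In form: [wx, wy, wz, tx, ty, tz, fingers, wx, wy, wz, tx, ty, tz, fingers, ...]. A call has 1 to 12 rows; each row shifts and turns the commanded pose from where the row before left it, along the tool's axes as they then stand; what a row does not reach is not made up. Full scale, the value 1, is 0.025 m for a shift and pi/2 rad for a turn. A row lasts 1/10 s, in which the tool goes at most 50 mm and 8.59 degrees, less where a joint would pass 70% of its speed; a pose out of reach is approached as far as the arm can. A call with a number of a shift or a turn outside -1 to 1 is refused whole. A call with a gripper value outside its range is refused whole. The fingers move at their own pace and stop on an object; "force" is the grip in N (left out, the last holds). Time passes only in rows, so rows that do not move let the fingers close. It gives the time, the measured TCP pose, the force and the opening at its end, in the units of the state.
- robot.get_obs(): the state, without advancing time (a new reading comes with each control period).
- robot.get_image(name): name is "side" or "top" or "wrist"; returns the picture (480x640x3 uint8, blue, green, red); there is no depth.
- robot.camera_params(name): a dict with "fx", "fy", "cx", "cy" (pixels), "xyz" and "attitude" of the camera in the world; the wrist camera has in their place "hand_eye" (4x4, takes a point from camera to tool coordinates, whose origin is the TCP and whose axes are the flange's). Camera axes: x right, y up, looking along -z (the intrinsics and any distortion apply to the point x, -y, -z); pixel columns grow to the right and rows downward; lengths in m; the calibration is good to about 2 mm. The wrist camera is an equidistant fisheye: a pixel r from the principal point sees the ray r / f radians off the axis. A picture is of the moment at which its call begins: read the wrist's pose just before it. camera_params takes no time and is no camera call.
- robot.close_job(): hands the job in, once; it reports no verdict.
The state is a dict: "time": time; "q": joint angles; "joint_velocities": joint speeds; "effort": joint torques, N m; "ee_pos": TCP position; "tool_rot": TCP orientation; "ft_force": force on the tool from outside, world axes, zero at the start; "wrist_torque": the same for the moment, N m; "opening": opening from 0.0 (shut) to 1.0 (fully open).
Only numpy, scipy, OpenCV 4.12 (cv2) and the standard library are available. Lean on these libraries where they do the work, as an engineer would, in place of code of your own. Each camera call takes 0.05 s, during which the arm holds its last target.

## Task

Pick up the circlip pliers by their handles and squeeze the handles to the stop so that the retaining ring on the tips is spread, then slide the spread ring level over the end of the bare axle (the one whose wheel has no ring yet) and down until it lies on the bronze thrust washer, level with the groove. Finish there while still holding, handles squeezed and ring spread round the groove, ready to be let in once the washer has been checked: do not let go. Leave the jar, the breaker and the screwdriver where they are.

Things in the scene. Friction and masses are not known exactly. Their poses are not given: they have to be found in the camera images.
- pliers: Circlip pliers, 90-degree tips, lying flat, 0.2 kg, 215 mm long, a steel ring hooked on the tips by its lugs (stays on). Origin: underside plane, below the rivet; x to tips and ring, z up, y to the left handle. Handles: black, one each side of the x axis, x = -36 to -120 mm, 16 mm tall. Jaws at z = 5 to 14 mm. Ring lies at z = 0 to 2.5 mm.
- pliers_grip (a point): Where to take the pliers: midway between the handles, at pliers x = -62 mm, 8 mm above the underside, axes as the pliers. Close across the handles along pliers y, a finger outside each. Width there over the handles: 57 mm at rest, 43 mm squeezed to the stop, when the outer faces are parallel to x (70 mm at the rear ends at rest).
- ring_centre (a point): Centre of the ring's bore when spread to the stop: pliers (73, 0, 1.25) mm, 135 mm ahead of pliers_grip, at mid-thickness. Axes as the pliers. Ring: 2.5 mm thick; bore 28.6 mm diameter at rest (centre then 3 mm farther forward), 32.8 mm when spread; outer diameter 40 mm spread, lugs to 46 mm.
- lever_left (a joint): Angle of the left handle about the rivet, rad: 0 at rest (spring return), 0.12 at the stop, ring fully spread; the right handle mirrors it. Squeezing at pliers_grip takes about 6 N to start and 12 N at the stop. Below about 0.045 the ring does not pass over the axle.
- side_plate: Breaker-truck side plate bolted flat on the bench: folded sheet 120 x 300 mm, 34 mm high, long side along its y, 368 mm over its feet. Origin: centre of underside, z up. Two upright axles at plate y = -100 mm (bare) and +100 mm (finished, ring fitted), each with a 90 mm steel wheel (37 to 59 mm high) and a bronze washer (50 mm, top at 61.5 mm). Axles end 77.5 mm high.
- groove (a point): Centre of the groove of the bare axle, on the axle's vertical axis, 63 mm above the bench. The groove is 3 mm wide and begins at the face of the thrust washer, so a ring lying on the washer is level with it. Axle diameter 30 mm. Axes as the side plate.
- axle_end (a point): Centre of the end face of the bare axle, 14.5 mm above the groove's centre (77.5 mm above the bench). The last 4 mm taper from 30 to 23.6 mm diameter.
- grease_jar: White jar, 60 mm diameter, 55 mm tall, a bystander. Origin at the centre of its base.
- breaker: White three-pole modular breaker with black toggles, 85 x 53 x 75 mm, a bystander. Origin at the centre of its base.
- screwdriver: Screwdriver with a black handle, 200 mm long, a bystander. Origin under its middle.
There are look-alikes about, which are no part of the job. Several things look just like the pliers: the one meant starts farthest from the robot's base.

How it is judged:
By the outcome, as a careful person would: the job done as asked, in the order asked, and still so for the second after the job is handed in, while the arm keeps its last pose, push and grip.
It also fails if it takes over 40 s, if anything falls off the work surface, if the arm or the gripper's body presses on something with over 40 N, if the wrist force passes 120 N, or if a joint passes its speed limit or range.

## Working session

There is one attempt and no reset: what is moved stays moved. The work goes in short steps, Python scripts to look and compute and a tool call to move; the robot and the scene stay as the last step left them, time stands still between calls to the robot, and variables do not carry over. Pictures are saved under pics/ and viewed, and the job is handed in when it is done.

Besides the shell and the picture viewer there is one more tool, called after "Emit:" by a JSON object that holds its "fn" and its "kwargs". arm_command: Moves the arm, as the interface text tells. Its arguments: {"type":"object","properties":{"commands":{"type":"array","items":{"type":"number"}},"force":{"type":"number"}},"required":["commands"]}

```bash
ls; mkdir -p pics
python3 - <<'E'
from workcell import robot
import cv2
o=robot.get_obs(); print(o)
for n in ["top","side","wrist"]:
    print(n,robot.camera_params(n))
for n in ["top","side","wrist"]:
    cv2.imwrite(f"pics/{n}0.png",robot.get_image(n))
E
```

```text
pics
{'time': 0.0, 'q': array([ 1.01688168e+00,  2.21217473e-01,  1.52761732e+00, -1.29224548e-05,
        1.39466473e+00, -1.26097722e-01]), 'joint_velocities': array([ 0.00045132, -0.0007951 ,  0.00167   , -0.00112234,  0.00062875,
       -0.00102966]), 'effort': array([-5.21655438e-04, -4.96916342e+01, -3.89392126e+01, -3.15334701e-04,
        1.14121891e-02,  2.62493080e-05]), 'ee_pos': array([0.25899367, 0.56815762, 0.2302013 ]), 'tool_rot': array([-6.66763889e-01, -3.06938144e+00,  2.82992597e-03]), 'ft_force': array([-0.03541035, -0.68900605, -0.73619563]), 'wrist_torque': array([ 0.00127679, -0.04665081, -0.01108099]), 'opening': 1.003895963062952}
top {'fx': 600.4861059567429, 'fy': 600.4861059567429, 'cx': 319.7741407214922, 'cy': 237.62290904857707, 'xyz': array([0.25650787, 0.04941908, 1.59583986]), 'attitude': array([ 0.11340248, -0.12413702, -1.54479869])}
side {'fx': 444.3653971955855, 'fy': 444.3653971955855, 'cx': 314.1929008699225, 'cy': 244.25031596199247, 'xyz': array([ 0.35809551, -0.70962515,  0.69280126]), 'attitude': array([ 0.88099619, -0.09289869, -0.14557329])}
wrist {'fx': 371.64829954431775, 'fy': 371.64829954431775, 'cx': 316.0870876182106, 'cy': 241.1304272237359, 'hand_eye': array([[-8.07825426e-06,  9.59575668e-01,  2.81450772e-01,
         7.06894707e-02],
       [ 9.99999899e-01, -1.18514073e-04,  4.32762979e-04,
         8.27138803e-05],
       [ 4.48624702e-04,  2.81450747e-01, -9.59575571e-01,
        -1.43042216e-01],
       [ 0.00000000e+00,  0.00000000e+00,  0.00000000e+00,
         1.00000000e+00]])}
```

View pics/top0.png

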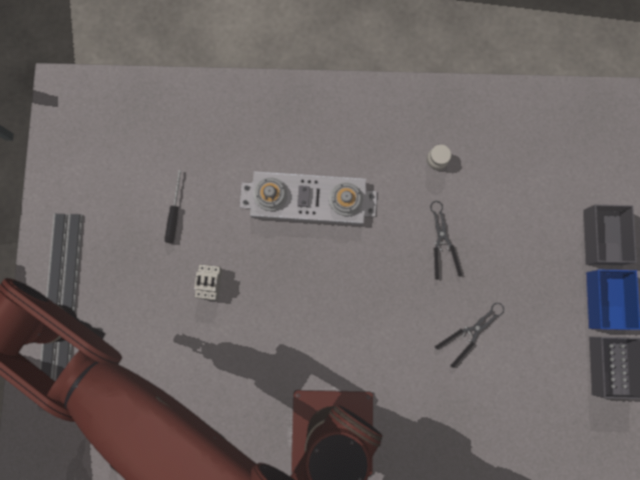

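View pics/side0.png

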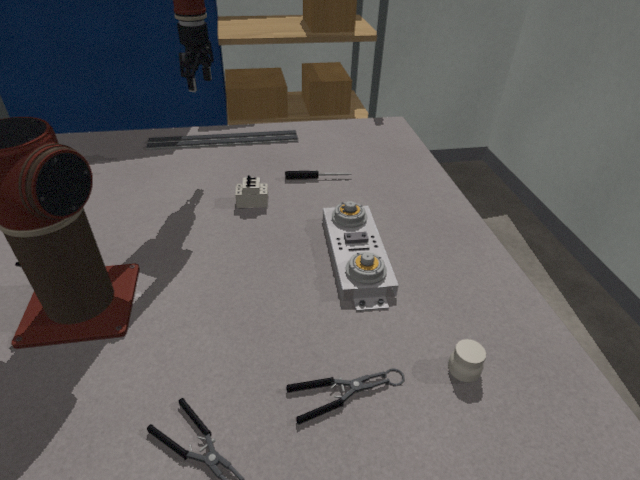

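View pics/wrist0.png

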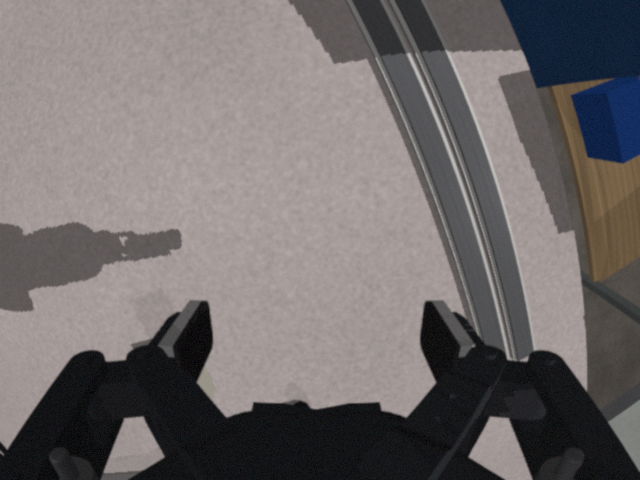

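```bash
cat > h.py <<'E'
import numpy as np, cv2
from scipy.spatial.transform import Rotation as R
from workcell import robot
def pose(o=None):
    o=o or robot.get_obs(); T=np.eye(4); T[:3,:3]=R.from_rotvec(o['tool_rot']).as_matrix(); T[:3,3]=o['ee_pos']; return T
def cam(n,T=None):
    p=robot.camera_params(n)
    if n=='wrist': M=T@p['hand_eye']
    else:
        M=np.eye(4); M[:3,:3]=R.from_rotvec(p['attitude']).as_matrix(); M[:3,3]=p['xyz']
    return p,M
def ray(n,uv,T=None):
    p,M=cam(n,T); a=(uv[0]-p['cx'])/p['fx']; b=(uv[1]-p['cy'])/p['fy']
    if n=='wrist':
        r=np.hypot(a,b); s=np.sin(r)/r if r>1e-9 else 1; d=np.array([a*s,-b*s,-np.cos(r)])
    else: d=np.array([a,-b,-1.])
    return M[:3,3], M[:3,:3]@d
def onplane(n,uv,z,T=None):
    c,d=ray(n,uv,T); return c+d*(z-c[2])/d[2]
def proj(n,P,T=None):
    p,M=cam(n,T); q=M[:3,:3].T@(np.asarray(P)-M[:3,3]); x,y,z=q[0],-q[1],-q[2]
    if n=='wrist':
        r=np.hypot(x,y); th=np.arctan2(r,z); s=th/r if r>0 else 0
        return np.array([p['cx']+p['fx']*s*x,p['cy']+p['fy']*s*y])
    return np.array([p['cx']+p['fx']*x/z,p['cy']+p['fy']*y/z])
E
python3 - <<'E'
from h import *
for nm,uv,z in [('base',(333,455),0.3),('plA rivet',(442,234),.014),('plA ring',(436.5,207),.002),('plB rivet',(477.5,328),.014),('plB ring',(498,310),.002),('axR',(347.5,196.5),.0775),('axL',(269.5,190.5),.0775)]:
    print(nm,onplane('top',uv,z).round(4))
im=cv2.imread('pics/top0.png')
cv2.imwrite('pics/c1.png',cv2.resize(im[190:290,400:500],None,fx=6,fy=6,interpolation=cv2.INTER_CUBIC))
cv2.imwrite('pics/c2.png',cv2.resize(im[150:250,235:385],None,fx=5,fy=5,interpolation=cv2.INTER_CUBIC))
E
```

```text
base [0.0005 0.0053 0.3   ]
plA rivet [ 0.5159 -0.2851  0.014 ]
plA ring [ 0.5917 -0.2733  0.002 ]
plB rivet [ 0.2695 -0.3757  0.014 ]
plB ring [ 0.3179 -0.4341  0.002 ]
axR [ 0.598  -0.0277  0.0775]
axL [0.609  0.1743 0.0775]
```

View pics/c1.png

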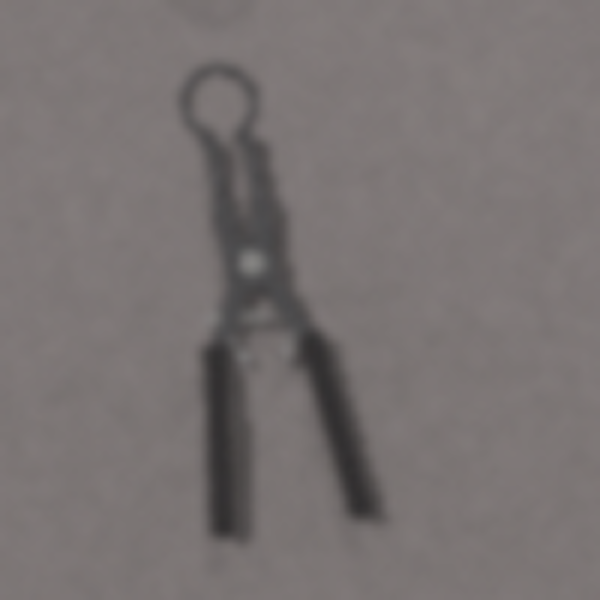

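View pics/c2.png

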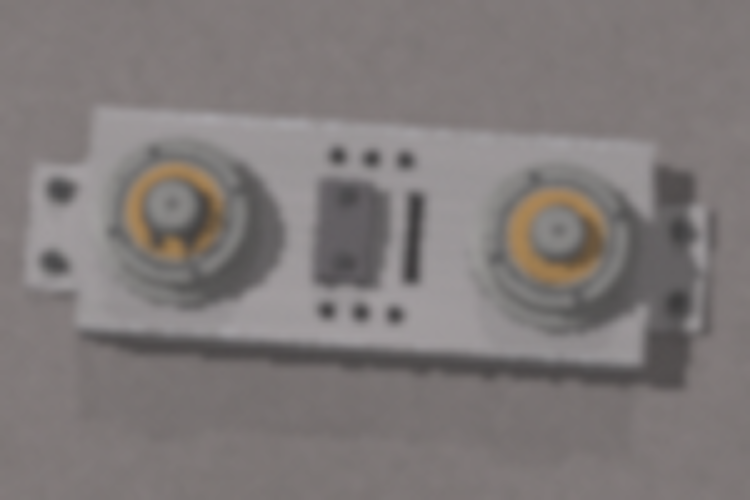

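Look-alikes for the pliers: A at top px (443,235), about 0.59 m from the base, and B at (478,328), about 0.46 m. A is farther, so A is the one meant; its crop shows pliers with a ring on the tips. The axle at px (347,197) shows no ring. The one at (270,191) has a dark ring with lugs, so it is finished. I'm moving over the bare axle first to measure it.

Emit:
{"fn": "arm_command", "kwargs": {"commands": [0, 0, 0, -0.675, -0.79, 0, 100, 0, 0, 0, -0.675, -0.79, 0, 100, 0, 0, 0, -0.675, -0.79, 0, 100, 0, 0, 0, -0.675, -0.79, 0, 100, 0, 0, 0, -0.675, -0.79, 0, 100, 0, 0, 0, -0.675, -0.79, 0, 100, 0, 0, 0, -0.675, -0.79, 0, 100, 0, 0, 0, -0.675, -0.79, 0, 100, 0, 0, 0, -0.675, -0.79, 0, 100, 0, 0, 0, -0.675, -0.79, 0, 100, 0, 0, 0, -0.675, -0.79, 0, 100, 0, 0, 0, -0.675, -0.79, 0, 100], "force": 80}}

```text
time: 1.35
ee_pos: [0.3452, 0.2679, 0.2311]
tool_rot: [-0.667, -3.07, 0.0]
ft_force: [0.9, -0.2, 0.7]
opening: 0.997
```

Emit:
{"fn": "arm_command", "kwargs": {"commands": [0, 0, 0, -0.675, -0.79, 0, 100, 0, 0, 0, -0.675, -0.79, 0, 100, 0, 0, 0, -0.675, -0.79, 0, 100, 0, 0, 0, -0.675, -0.79, 0, 100, 0, 0, 0, -0.675, -0.79, 0, 100, 0, 0, 0, -0.675, -0.79, 0, 100, 0, 0, 0, -0.675, -0.79, 0, 100, 0, 0, 0, -0.675, -0.79, 0, 100, 0, 0, 0, -0.675, -0.79, 0, 100, 0, 0, 0, -0.675, -0.79, 0, 100, 0, 0, 0, -0.675, -0.79, 0, 100, 0, 0, 0, -0.675, -0.79, 0, 100]}}

```text
time: 2.55
ee_pos: [0.4311, -0.0317, 0.2311]
tool_rot: [-0.667, -3.07, -0.0]
ft_force: [-0.3, -0.4, 0.0]
opening: 1.002
```

Emit:
{"fn": "arm_command", "kwargs": {"commands": [0, 0, 0.095, 0, 0, 0, 100, 0, 0, 0.095, 0, 0, 0, 100, 0, 0, 0.095, 0, 0, 0, 100, 0, 0, 0.095, 0, 0, 0, 100, 0, 0, 0.095, 0, 0, 0, 100, 0, 0, 0.095, 0, 0, 0, 100, 0, 0, 0.095, 0, 0, 0, 100, 0, 0, 0.095, 0, 0, 0, 100, 0, 0, 0.095, 0, 0, 0, 100, 0, 0, 0.095, 0, 0, 0, 100, 0, 0, 0.095, 0, 0, 0, 100, 0, 0, 0.095, 0, 0, 0, 100]}}

```text
time: 3.75
ee_pos: [0.4309, -0.0306, 0.2311]
tool_rot: [-2.817, -1.39, 0.001]
ft_force: [-0.5, -0.3, 0.3]
opening: 1.0
```

Emit:
{"fn": "arm_command", "kwargs": {"commands": [0, 0, 0.095, 0, 0, 0, 100, 0, 0, 0.095, 0, 0, 0, 100, 0, 0, 0.095, 0, 0, 0, 100, 0, 0, 0.095, 0, 0, 0, 100, 0, 0, 0.095, 0, 0, 0, 100, 0, 0, 0, 0, 0, 0, 100]}}

```text
time: 4.35
ee_pos: [0.4309, -0.0306, 0.2311]
tool_rot: [-3.129, -0.276, 0.001]
ft_force: [0.6, -0.1, 0.2]
opening: 0.999
```

Run:
```python
from h import *
o=robot.get_obs(); T=pose(o); print(o['time'],o['q'].round(3),T.round(4)); np.save('T1.npy',T)
cv2.imwrite('pics/w1.png',robot.get_image('wrist'))
for P in [(0.598,-.0277,.0775),(.609,.174,.0775)]: print(proj('wrist',P,T))
```

```text
4.35 [-0.254 -0.261  2.001 -0.     1.402  1.141] [[ 9.846e-01  1.747e-01 -4.000e-04  4.309e-01]
 [ 1.747e-01 -9.846e-01  1.000e-04 -3.060e-02]
 [-4.000e-04 -1.000e-04 -1.000e+00  2.311e-01]
 [ 0.000e+00  0.000e+00  0.000e+00  1.000e+00]]
[348.77268907  22.87903903]
[121.92488371  -5.2016533 ]
```

View pics/w1.png

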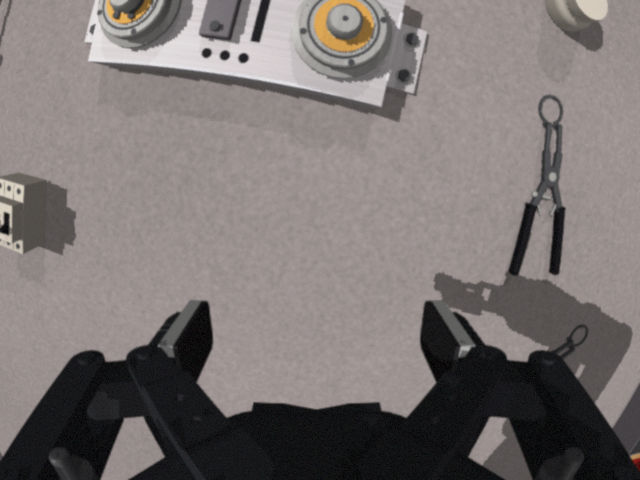

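The wrist picture shows the bare axle end at (345,18) with no ring, and the finished axle at (127,5). The wanted pliers have their rivet at (552,177) and ring at (550,109). The nearer pliers are at (578,335).

Run:
```python
from h import *
im=cv2.imread('pics/w1.png')
a=cv2.resize(im[0:80,290:400],None,fx=5,fy=5,interpolation=cv2.INTER_CUBIC)
b=cv2.resize(im[85:285,500:600],None,fx=3,fy=3,interpolation=cv2.INTER_CUBIC)
c=np.zeros((600,560,3),np.uint8); c[:400,:550]=a
cv2.imwrite('pics/c3.png',c[:400]); cv2.imwrite('pics/c4.png',b)
T=np.load('T1.npy')
for nm,uv,z in [('axle',(345,18),.0775),('rivet',(552,177),.014),('ring',(550.5,108.5),.002)]:
    print(nm,onplane('wrist',uv,z,T).round(4))
```

```text
axle [ 0.6016 -0.0241  0.0775]
rivet [ 0.5179 -0.284   0.014 ]
ring [ 0.5947 -0.2712  0.002 ]
```

View pics/c3.png

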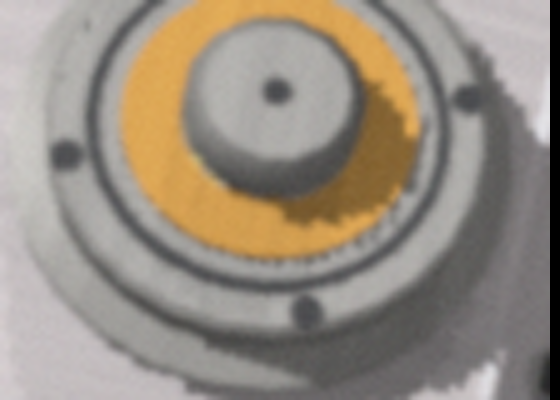

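View pics/c4.png

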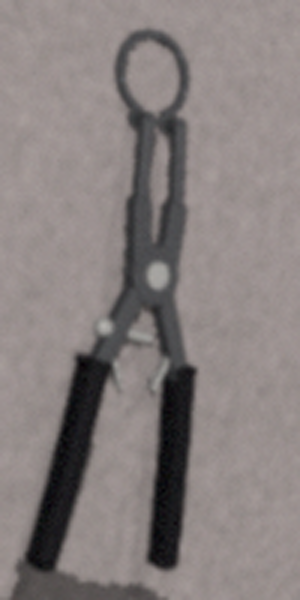

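Emit:
{"fn": "arm_command", "kwargs": {"commands": [0, 0, 0, -0.075, 0.96, 0.36, 100, 0, 0, 0, -0.075, 0.96, 0.36, 100, 0, 0, 0, -0.075, 0.96, 0.36, 100, 0, 0, 0, -0.075, 0.96, 0.36, 100, 0, 0, 0, -0.075, 0.96, 0.36, 100, 0, 0, 0, -0.075, 0.96, 0.36, 100, 0, 0, 0, -0.075, 0.96, 0.36, 100, 0, 0, 0, -0.075, 0.96, 0.36, 100, 0, 0, 0, -0.075, 0.96, 0.36, 100, 0, 0, 0, -0.075, 0.96, 0.36, 100, 0, 0, 0, -0.075, 0.96, 0.36, 100, 0, 0, 0, 0, 0, 0, 100]}}

```text
time: 5.6
ee_pos: [0.4566, -0.2961, 0.1309]
tool_rot: [-3.128, -0.28, 0.002]
ft_force: [-0.0, 0.4, 0.5]
opening: 1.0
```

Run:
```python
from h import *
o=robot.get_obs(); T=pose(o); print(o['time'],o['q'].round(3),T.round(4)); np.save('T2.npy',T)
im=robot.get_image('wrist')
cv2.imwrite('pics/w2.png',im)
```

```text
5.6 [-7.200e-01  1.250e-01  1.832e+00 -1.000e-03  1.186e+00  6.730e-01] [[ 9.841e-01  1.777e-01 -1.600e-03  4.566e-01]
 [ 1.777e-01 -9.841e-01  5.000e-04 -2.961e-01]
 [-1.400e-03 -8.000e-04 -1.000e+00  1.309e-01]
 [ 0.000e+00  0.000e+00  0.000e+00  1.000e+00]]
```

View pics/w2.png

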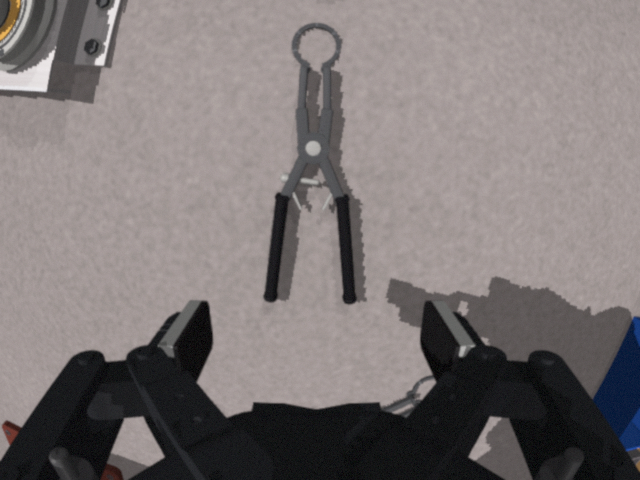

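The wrist picture shows the pliers ahead of the gripper: ring at (317,45), rivet at (313,149), handle ends at (270,299) and (350,299).

Run:
```python
from h import *
im=cv2.imread('pics/w2.png')
b=cv2.resize(im[10:310,240:380],None,fx=4,fy=4,interpolation=cv2.INTER_CUBIC)
cv2.imwrite('pics/c5.png',b[:600]);cv2.imwrite('pics/c6.png',b[600:])
T=np.load('T2.npy')
for nm,uv,z in [('rivet',(313.5,149),.014),('ring',(317,45),.0015),('hl',(270.5,299),.008),('hr',(349.5,299),.008)]:
    P=onplane('wrist',uv,z,T); print(nm,P.round(4),'tool', (T[:3,:3].T@(P-T[:3,3])).round(4))
```

```text
rivet [ 0.5177 -0.2836  0.014 ] tool [ 0.0625 -0.0013  0.1168]
ring [ 0.5939 -0.2724  0.0015] tool [0.1395 0.0012 0.1292]
hl [ 0.3973 -0.2705  0.008 ] tool [-0.0536 -0.0356  0.123 ]
hr [ 0.4086 -0.332   0.008 ] tool [-0.0535  0.0269  0.1229]
```

View pics/c5.png

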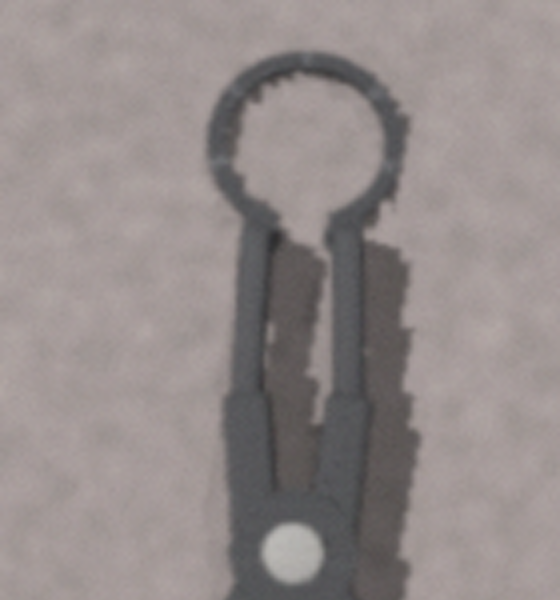

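View pics/c6.png

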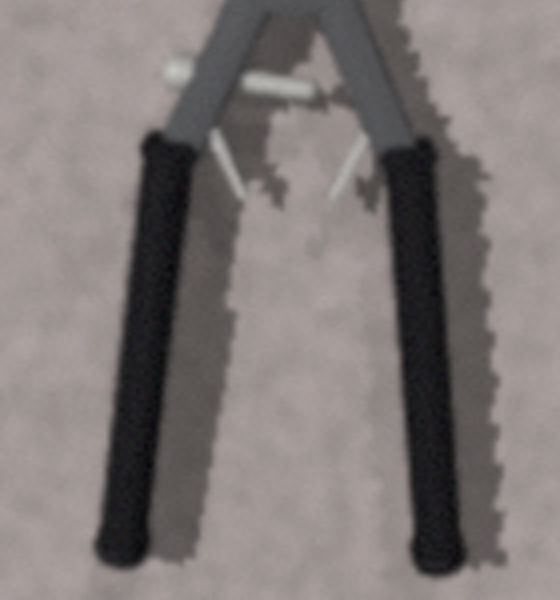

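Run:
```python
from h import *
T=np.load('T2.npy')
for x in (0.011,-0.011):
  for z in (0,-.013,-.035):
    print(x,z,[proj('wrist',T[:3,:3]@np.array([x,s*.0425,z])+T[:3,3],T).round(1) for s in(1,-1)])
```

```text
0.011 0 [array([414.4, 284.4]), array([215.7, 284.3])]
0.011 -0.013 [array([422.2, 297.1]), array([207.7, 297. ])]
0.011 -0.035 [array([438.5, 323.6]), array([191.3, 323.5])]
-0.011 0 [array([409.4, 329. ]), array([220.8, 329. ])]
-0.011 -0.013 [array([416.2, 344.1]), array([213.9, 344.1])]
-0.011 -0.035 [array([429.7, 374.8]), array([200.1, 374.7])]
```

Emit:
{"fn": "arm_command", "kwargs": {"commands": [0, 0, 0.0185, 0.02, -0.124, 0, 100, 0, 0, 0, 0, 0, 0.7, 100, 0, 0, 0, 0, 0, 0.7, 100, 0, 0, 0, 0, 0, 0.7, 100, 0, 0, 0, 0, 0, 0.7, 100, 0, 0, 0, 0, 0, 0.7, 100, 0, 0, 0, 0, 0, 0.7, 100, 0, 0, 0, 0, 0, 0, 100]}}

```text
time: 6.45
ee_pos: [0.4557, -0.2887, 0.0253]
tool_rot: [-3.129, -0.236, 0.005]
ft_force: [0.1, 0.6, -0.1]
opening: 1.001
```

Run:
```python
from h import *
o=robot.get_obs(); T=pose(o); print(o['time'],o['ft_force'],T.round(4)); np.save('T3.npy',T)
im=robot.get_image('wrist')
cv2.imwrite('pics/w3.png',im)
```

```text
6.45 [ 0.08812219  0.58137502 -0.10529878] [[ 0.9887  0.1501 -0.0036  0.4557]
 [ 0.1501 -0.9887  0.0033 -0.2887]
 [-0.003  -0.0038 -1.      0.0253]
 [ 0.      0.      0.      1.    ]]
```

View pics/w3.png

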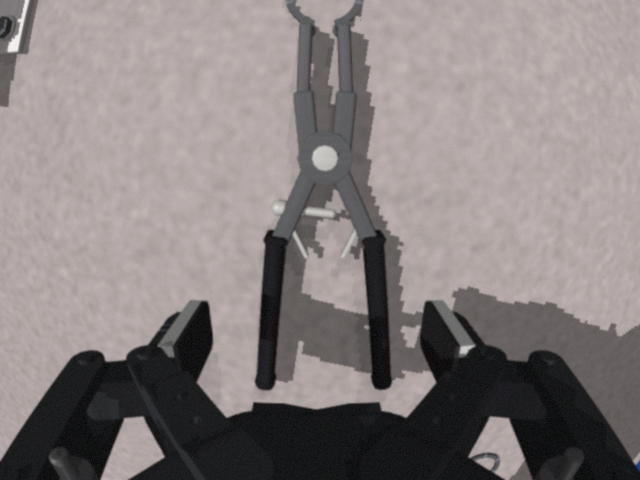

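The wrist picture shows the open pads just outside the handles, rivet at (324,158), handle ends at (265,384) and (381,384).

Emit:
{"fn": "arm_command", "kwargs": {"commands": [0, 0, 0, 0, 0, 0, 100, 0, 0, 0, 0, 0, 0, 100]}}

```text
time: 6.7
ee_pos: [0.4582, -0.2915, 0.0287]
tool_rot: [3.131, 0.233, 0.003]
ft_force: [-0.6, -0.2, -0.2]
opening: 1.0
```

Run:
```python
from h import *
o=robot.get_obs(); T=pose(o); print(o['time'],o['ft_force'],T.round(4))
T=np.load('T3.npy')
for nm,uv,z in [('rivet',(324.5,158),.014),('hl',(265.5,383),.008),('hr',(381.5,383),.008),('hlf',(273,238),.012),('hrf',(375,238),.012)]:
    P=onplane('wrist',uv,z,T); print(nm,P.round(4),'tool', (T[:3,:3].T@(P-T[:3,3])).round(4))
```

```text
6.7 [-0.6259445  -0.23222882 -0.18988382] [[ 0.989   0.1482  0.0018  0.4582]
 [ 0.1482 -0.989  -0.0015 -0.2915]
 [ 0.0015  0.0017 -1.      0.0287]
 [ 0.      0.      0.      1.    ]]
rivet [ 0.5183 -0.2831  0.014 ] tool [0.0627 0.0039 0.0111]
hl [ 0.3974 -0.2702  0.008 ] tool [-0.0548 -0.0269  0.0175]
hr [ 0.4066 -0.3324  0.008 ] tool [-0.055   0.036   0.0173]
hlf [ 0.4804 -0.2662  0.012 ] tool [ 0.0278 -0.0185  0.0132]
hrf [ 0.4872 -0.3105  0.012 ] tool [0.0279 0.0264 0.0131]
```

Emit:
{"fn": "arm_command", "kwargs": {"commands": [0, 0, 0, 0, 0, 0.3, 95, 0, 0, 0, 0, 0, 0.3, 90, 0, 0, 0, 0, 0, 0.3, 85, 0, 0, 0, 0, 0, 0, 85, 0, 0, 0, 0, 0, 0, 85, 0, 0, 0, 0, 0, 0, 85]}}

```text
time: 7.3
ee_pos: [0.4574, -0.2911, 0.0048]
tool_rot: [3.133, 0.232, 0.0]
ft_force: [0.5, -0.6, 0.5]
opening: 0.848
```

Run:
```python
from h import *
o=robot.get_obs(); T=pose(o); print(o['time'],o['ft_force'],T.round(4))
P=np.array([.4567,-.2929,.008]);print((T[:3,:3].T@(P-T[:3,3])).round(4), 'yaw',np.arctan2(T[1,0],T[0,0]))
```

```text
7.3 [ 0.51031468 -0.585475    0.48721966] [[ 9.891e-01  1.473e-01  0.000e+00  4.574e-01]
 [ 1.473e-01 -9.891e-01 -0.000e+00 -2.911e-01]
 [ 0.000e+00  1.000e-04 -1.000e+00  4.800e-03]
 [ 0.000e+00  0.000e+00  0.000e+00  1.000e+00]]
[-0.0009  0.0017 -0.0032] yaw 0.14786128517589006
```

Emit:
{"fn": "arm_command", "kwargs": {"commands": [0, 0, 0, -0.04, 0.07, 0.15, 85, 0, 0, 0, 0, 0, 0, 80, 0, 0, 0, 0, 0, 0, 75, 0, 0, 0, 0, 0, 0, 70, 0, 0, 0, 0, 0, 0, 65, 0, 0, 0, 0, 0, 0, 60], "force": 80}}

```text
time: 7.9
ee_pos: [0.4572, -0.2938, 0.0025]
tool_rot: [3.131, 0.232, 0.001]
ft_force: [-2.2, 0.2, 9.3]
opening: 0.607
```

Run:
```python
from h import *
o=robot.get_obs(); T=pose(o); print(o['time'],o['ft_force'],T.round(4));np.save('T4.npy',T)
cv2.imwrite('pics/w4.png',robot.get_image('wrist'))
```

```text
7.9 [-2.20257971  0.20451544  9.26339349] [[ 9.891e-01  1.476e-01  1.100e-03  4.572e-01]
 [ 1.476e-01 -9.891e-01 -1.500e-03 -2.938e-01]
 [ 8.000e-04  1.600e-03 -1.000e+00  2.500e-03]
 [ 0.000e+00  0.000e+00  0.000e+00  1.000e+00]]
```

View pics/w4.png

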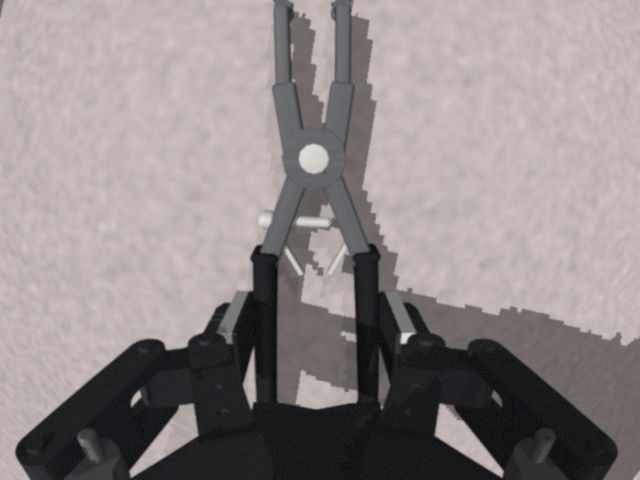

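Emit:
{"fn": "arm_command", "kwargs": {"commands": [0, 0, 0, 0, 0, -0.04, 56, 0, 0, 0, 0, 0, -0.03, 53, 0, 0, 0, 0, 0, -0.02, 50, 0, 0, 0, 0, 0, 0, 45, 0, 0, 0, 0, 0, 0, 35, 0, 0, 0, 0, 0, 0, 30], "force": 100}}

```text
time: 8.55
ee_pos: [0.4574, -0.294, 0.0051]
tool_rot: [3.131, 0.232, 0.002]
ft_force: [-2.9, 0.0, 13.1]
opening: 0.431
```

Run:
```python
from h import *
o=robot.get_obs(); T=pose(o); print(o['time'],o['ft_force'],o['opening'],T.round(4));np.save('T5.npy',T)
cv2.imwrite('pics/w5.png',robot.get_image('wrist'))
```

```text
8.55 [-2.93486242  0.04061584 13.12316125] 0.43093498360077453 [[ 0.989   0.1476  0.0015  0.4574]
 [ 0.1476 -0.989  -0.0019 -0.294 ]
 [ 0.0012  0.0021 -1.      0.0051]
 [ 0.      0.      0.      1.    ]]
```

View pics/w5.png

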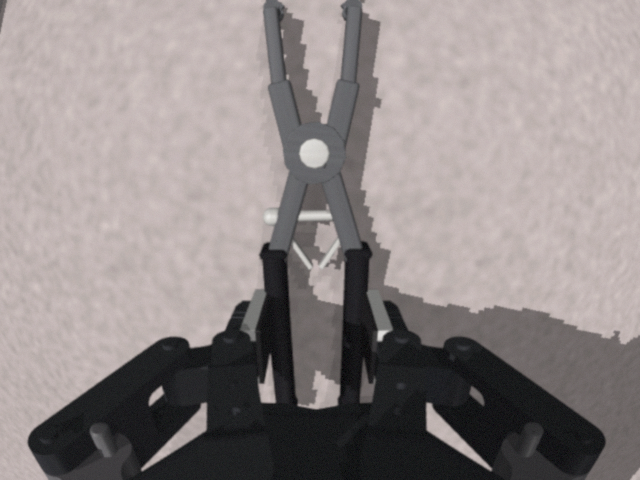

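The wrist picture shows the pads clamped on the outsides of both handles, the jaws spread and the rivet at (314,153). I'm letting the fingers settle, then lifting.

Emit:
{"fn": "arm_command", "kwargs": {"commands": [0, 0, 0, 0, 0, -0.02, 20, 0, 0, 0, 0, 0, -0.02, 20, 0, 0, 0, 0, 0, -0.02, 20]}}

```text
time: 8.9
ee_pos: [0.4571, -0.2934, 0.0053]
tool_rot: [3.132, 0.232, 0.002]
ft_force: [0.8, -0.5, 1.3]
opening: 0.429
```

Emit:
{"fn": "arm_command", "kwargs": {"commands": [0, 0, 0, 0, 0, -0.1, 20, 0, 0, 0, 0, 0, -0.2, 20, 0, 0, 0, 0, 0, -0.3, 20, 0, 0, 0, 0, 0, -0.5, 20, 0, 0, 0, 0, 0, -0.3, 20, 0, 0, 0, 0, 0, 0, 20]}}

```text
time: 9.5
ee_pos: [0.4577, -0.2938, 0.0418]
tool_rot: [3.131, 0.232, 0.004]
ft_force: [0.1, -0.7, -1.4]
opening: 0.426
```

Run:
```python
from h import *
o=robot.get_obs(); T=pose(o); print(o['time'],o['ft_force'],o['opening'],T.round(4));np.save('T6.npy',T)
cv2.imwrite('pics/w6.png',robot.get_image('wrist'))
s=robot.get_image('side'); cv2.imwrite('pics/s6.png',cv2.resize(s[250:450,220:460],None,fx=3,fy=3,interpolation=cv2.INTER_CUBIC))
```

```text
9.5 [ 0.13915494 -0.68854837 -1.44801047] 0.4258012168940522 [[ 0.9891  0.1474  0.0026  0.4577]
 [ 0.1474 -0.9891 -0.0023 -0.2938]
 [ 0.0023  0.0026 -1.      0.0418]
 [ 0.      0.      0.      1.    ]]
```

View pics/w6.png

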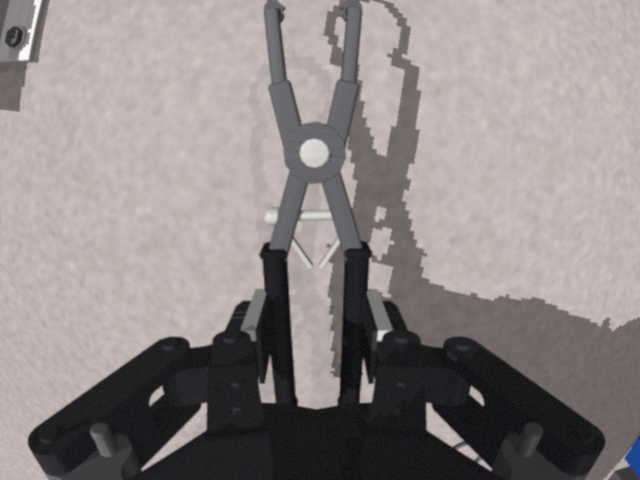

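View pics/s6.png

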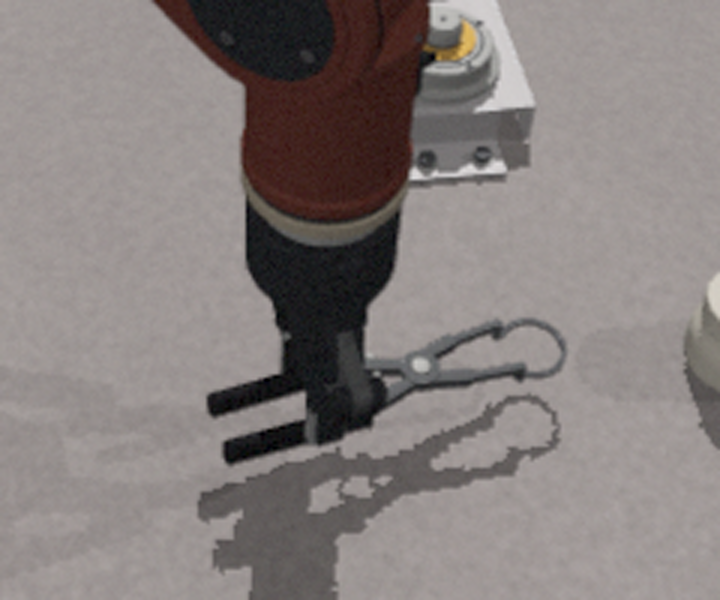

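The pliers are lifted level. The rivet is still at (314,153), and in the side view the handles are parallel and squeezed. Next is a view of the axle just beside the pliers, from close above.

Run:
```python
from h import *
im=cv2.imread('pics/w6.png')
cv2.imwrite('pics/c7.png',cv2.resize(im[0:180,240:400],None,fx=4,fy=4,interpolation=cv2.INTER_CUBIC)[:600])
T5=np.load('T5.npy')
P=onplane('wrist',(314,153),.0145,T5); r=T5[:3,:3].T@(P-T5[:3,3]); print('rivet tool',r.round(4))
ring=r+np.array([.073,0,0]); print('ring tool xy',ring)
T=np.load('T6.npy'); A=np.array([.6016,-.0241,.0775])
tgt=np.array([.085,.075,0]); Tt=A-T[:3,:3]@tgt; d=T[:3,:3].T@(Tt-T[:3,3]); print('TCP',Tt,'move tool',d/.025)
```

```text
rivet tool [ 0.0658 -0.0003 -0.0093]
ring tool xy [ 0.13880124 -0.00030649 -0.00928015]
TCP [0.50647252 0.03754909 0.07711026] move tool [  3.887326   -12.81838332  -1.43619999]
```

View pics/c7.png

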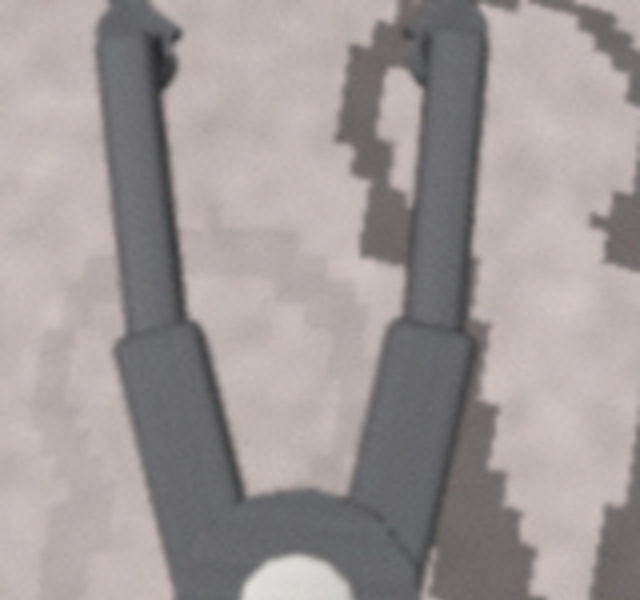

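Emit:
{"fn": "arm_command", "kwargs": {"commands": [0, 0, 0, 0, -0.3, -0.6, 20, 0, 0, 0, 0.1, -0.6, -0.6, 20, 0, 0, 0, 0.3, -0.9, -0.6, 20, 0, 0, 0, 0.3, -0.95, -0.6, 20, 0, 0, 0, 0.3, -0.95, -0.6, 20, 0, 0, 0, 0.3, -0.95, -0.6, 20, 0, 0, 0, 0.3, -0.95, 0, 20, 0, 0, 0, 0.3, -0.95, 0, 20, 0, 0, 0, 0.3, -0.95, 0, 20, 0, 0, 0, 0.3, -0.95, 0, 20, 0, 0, 0, 0.3, -0.95, 0, 20, 0, 0, 0, 0.3, -0.95, 0, 20]}}

```text
time: 10.8
ee_pos: [0.4946, -0.0244, 0.1293]
tool_rot: [-3.133, -0.232, 0.001]
ft_force: [0.7, -0.5, -1.5]
opening: 0.426
```

Emit:
{"fn": "arm_command", "kwargs": {"commands": [0, 0, 0, 0.4, -0.95, 0, 20, 0, 0, 0, 0.3, -0.9, 0, 20, 0, 0, 0, 0.2, -0.5, 0, 20, 0, 0, 0, 0, -0.1, 0, 20, 0, 0, 0, 0, 0, 0, 20, 0, 0, 0, 0, 0, 0, 20, 0, 0, 0, 0, 0, 0, 20, 0, 0, 0, 0, 0, 0, 20]}}

```text
time: 11.6
ee_pos: [0.5082, 0.0376, 0.1298]
tool_rot: [3.133, 0.23, -0.0]
ft_force: [0.1, 0.6, -2.7]
opening: 0.423
```

Run:
```python
from h import *
o=robot.get_obs(); T=pose(o); print(o['time'],o['ft_force'],o['opening'],T.round(4));np.save('T7.npy',T)
cv2.imwrite('pics/w7.png',robot.get_image('wrist'))
```

```text
11.6 [ 0.05845462  0.55292631 -2.66456991] 0.4226184003924503 [[ 9.893e-01  1.462e-01 -0.000e+00  5.082e-01]
 [ 1.462e-01 -9.893e-01 -2.000e-04  3.760e-02]
 [-1.000e-04  2.000e-04 -1.000e+00  1.298e-01]
 [ 0.000e+00  0.000e+00  0.000e+00  1.000e+00]]
```

View pics/w7.png

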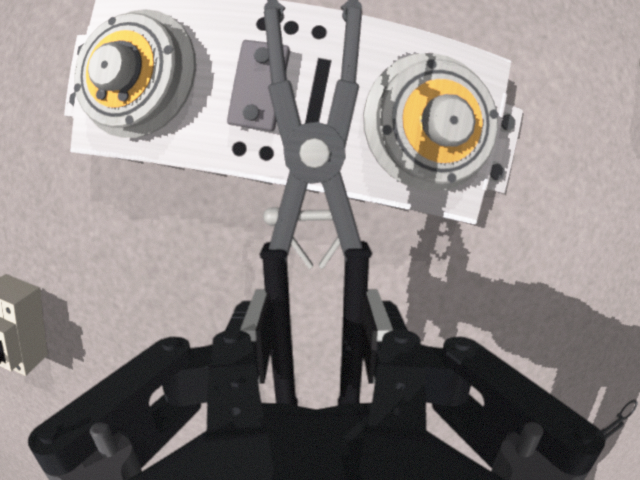

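The picture shows the rivet at (314,152), unmoved in the grip, and the bare axle with its centre hole near (454,120).

Run:
```python
from h import *
im=cv2.imread('pics/w7.png')
cv2.imwrite('pics/c8.png',cv2.resize(im[60:180,380:510],None,fx=5,fy=5,interpolation=cv2.INTER_CUBIC)[:600])
cv2.imwrite('pics/c9.png',cv2.resize(im[110:190,270:360],None,fx=6,fy=6,interpolation=cv2.INTER_CUBIC))
T=np.load('T7.npy')
A=onplane('wrist',(454,120),.0775,T); print(A, T[:3,:3].T@(A-T[:3,3]))
```

```text
[ 0.60153043 -0.02449973  0.0775    ] [0.083209   0.07505643 0.0523137 ]
```

View pics/c8.png

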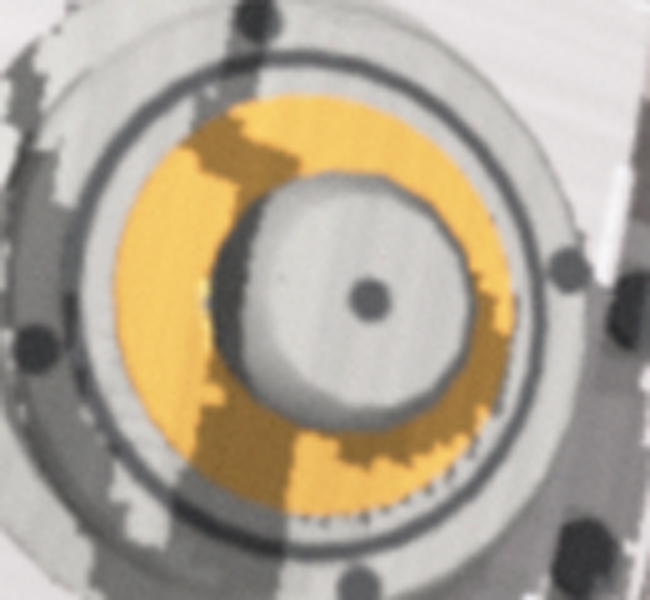

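View pics/c9.png

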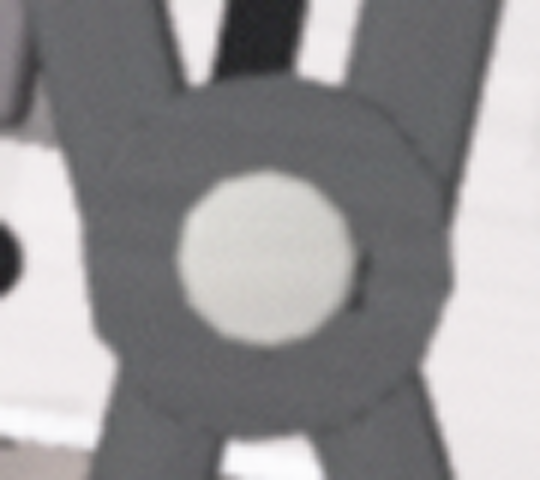

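Run:
```python
from h import *
a=cv2.imread('pics/w5.png',0);b=cv2.imread('pics/w7.png',0)
def m(x0,x1,y0,y1,pad=4):
    t=a[y0:y1,x0:x1]; ox,oy=max(0,x0-pad),max(0,y0-pad)
    s=b[oy:y1+pad,ox:x1+pad]
    k=4; r=cv2.matchTemplate(cv2.resize(s,None,fx=k,fy=k,interpolation=cv2.INTER_CUBIC),cv2.resize(t,None,fx=k,fy=k,interpolation=cv2.INTER_CUBIC),cv2.TM_CCOEFF_NORMED)
    _,v,_,p=cv2.minMaxLoc(r); return v,p[0]/k+ox-x0,p[1]/k+oy-y0
print(m(262,300,6,30),m(338,364,6,30),m(290,340,130,175),m(266,296,75,100),m(330,362,75,100))
T=np.load('T7.npy'); A=np.array([.6015,-.0245,.0775])
tgt=A-T[:3,:3]@np.array([.1388,-.0003,0]); tgt[2]=.0908+.03
d=T[:3,:3].T@(tgt-T[:3,3]); print(tgt,d,d/.025)
```

```text
(0.5983719229698181, -1.0, 1.75) (0.830759584903717, -0.75, 0.0) (0.9965243339538574, 0.0, -0.25) (0.7316158413887024, -0.5, 0.5) (0.7988239526748657, -2.25, 4.0)
[ 0.46423588 -0.04509346  0.1208    ] [-0.05562382  0.07535937  0.00902236] [-2.224953    3.01437492  0.36089445]
```

Emit:
{"fn": "arm_command", "kwargs": {"commands": [0, 0, 0, -0.3, 0.4, 0, 20, 0, 0, 0, -0.5, 0.7, 0, 20, 0, 0, 0, -0.5, 0.7, 0.2, 20, 0, 0, 0, -0.5, 0.7, 0.3, 20, 0, 0, 0, -0.3, 0.4, 0.4, 20, 0, 0, 0, -0.125, 0.114, 0.46, 20, 0, 0, 0, 0, 0, 0, 20, 0, 0, 0, 0, 0, 0, 20, 0, 0, 0, 0, 0, 0, 20, 0, 0, 0, 0, 0, 0, 20, 0, 0, 0, 0, 0, 0, 20]}}

```text
time: 12.75
ee_pos: [0.4648, -0.044, 0.0962]
tool_rot: [3.133, 0.233, 0.001]
ft_force: [0.6, -0.5, -2.1]
opening: 0.424
```

Run:
```python
from h import *
o=robot.get_obs(); T=pose(o); print(o['time'],o['ft_force'],o['opening'],T.round(4));np.save('T8.npy',T)
A=np.array([.6015,-.0245,.0775]); print('axle tool',T[:3,:3].T@(A-T[:3,3]))
im=robot.get_image('wrist');cv2.imwrite('pics/w8.png',im)
cv2.imwrite('pics/c10.png',cv2.resize(im[0:110,225:405],None,fx=4,fy=4,interpolation=cv2.INTER_CUBIC))
s=robot.get_image('side'); cv2.imwrite('pics/s8f.png',s); cv2.imwrite('pics/s8.png',cv2.resize(s[220:310,270:410],None,fx=5,fy=5,interpolation=cv2.INTER_CUBIC))
print(proj('side',A),proj('side',A+np.array([0,0,.0143])))
```

```text
12.75 [ 0.62331396 -0.54078157 -2.06583279] 0.42384700462539676 [[ 9.890e-01  1.482e-01  7.000e-04  4.648e-01]
 [ 1.482e-01 -9.890e-01 -2.000e-04 -4.400e-02]
 [ 7.000e-04  3.000e-04 -1.000e+00  9.620e-02]
 [ 0.000e+00  0.000e+00  0.000e+00  1.000e+00]]
axle tool [0.13802822 0.00090803 0.01877996]
[367.79551599 255.82908352] [368.4563679  250.69030198]
```

View pics/c10.png

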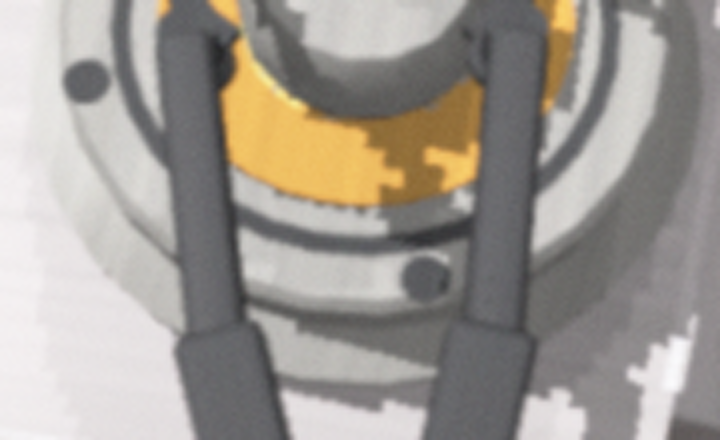

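View pics/s8.png

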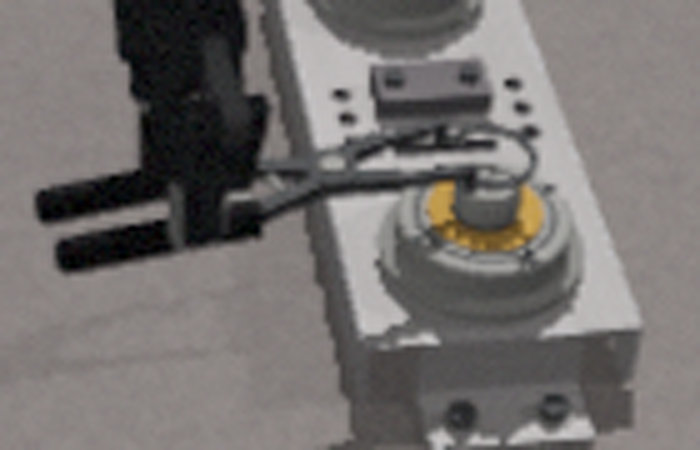

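The crop shows the axle a little right of the jaws' midline and the ring above it. I'm trimming the position and lowering to about 3.5 mm above the end.

Emit:
{"fn": "arm_command", "kwargs": {"commands": [0, 0, 0, -0.03, 0.05, 0.2, 20, 0, 0, 0, 0, 0, 0.2, 20, 0, 0, 0, 0, 0, 0, 20, 0, 0, 0, 0, 0, 0, 20, 0, 0, 0, 0, 0, 0, 20]}}

```text
time: 13.35
ee_pos: [0.4639, -0.0458, 0.0858]
tool_rot: [-3.133, -0.232, -0.0]
ft_force: [-0.2, 0.3, -1.2]
opening: 0.426
```

```bash
cat > ov.py <<'E'
from h import *
import sys
k=sys.argv[1]
o=robot.get_obs(); T=pose(o); print(o['time'],o['ft_force'],o['opening'],T.round(4));np.save(f'T{k}.npy',T)
A=np.array([.6015,-.0245,.0775]); print('axle tool',T[:3,:3].T@(A-T[:3,3]))
im=robot.get_image('wrist');s=robot.get_image('side');t=robot.get_image('top')
cv2.imwrite(f'pics/wf{k}.png',im)
th=np.linspace(0,2*np.pi,60)
def ov(img,n,x0,x1,y0,y1,f,name):
    c=cv2.resize(img[y0:y1,x0:x1],None,fx=f,fy=f,interpolation=cv2.INTER_CUBIC)
    d=c.copy()
    def draw(C,r,col,loc):
        for a in th:
            p=np.array([r*np.cos(a),r*np.sin(a),0])+C
            if loc: p=T[:3,:3]@p+T[:3,3]
            u=(proj(n,p,T)+.5-np.array([x0,y0]))*f
            cv2.circle(d,(int(u[0]),int(u[1])),1,col,-1)
    draw(np.array([.1388,-.0003,.0033]),.0182,(0,0,255),True)
    draw(A,.0118,(0,255,0),False)
    cv2.imwrite(f'pics/{name}{k}.png',np.vstack([c,d]) )
ov(im,'wrist',240,400,0,70,4,'w')
ov(s,'side',320,410,230,285,6,'s')
ov(t,'top',300,390,165,215,6,'t')
E
python3 ov.py 9
```

```text
13.35 [-0.24253884  0.33193508 -1.16499767] 0.426166913745149 [[ 0.9891  0.1472  0.      0.4639]
 [ 0.1472 -0.9891  0.     -0.0458]
 [ 0.     -0.     -1.      0.0858]
 [ 0.      0.      0.      1.    ]]
axle tool [ 0.13927879 -0.00075584  0.00830026]
```

View pics/w9.png

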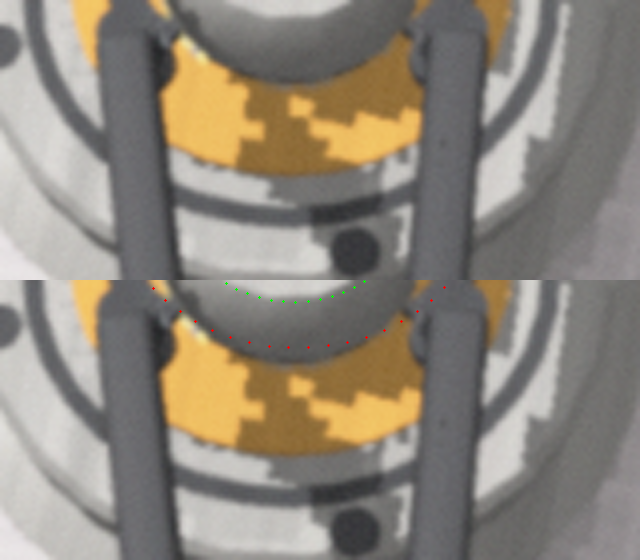

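View pics/s9.png

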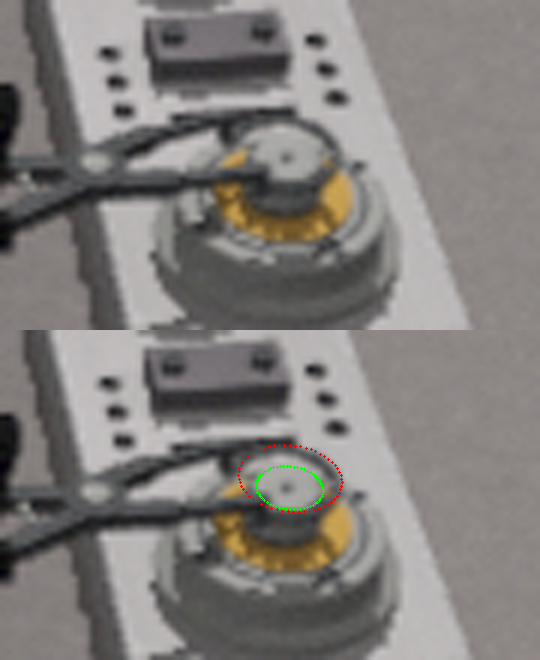

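View pics/t9.png

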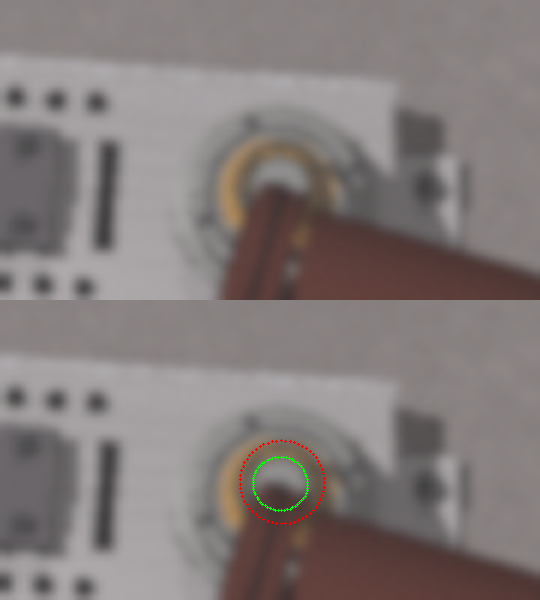

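Run:
```python
from h import *
s=robot.get_image('side'); cv2.imwrite('pics/s10.png',cv2.resize(s[235:280,325:395],None,fx=11,fy=11,interpolation=cv2.INTER_CUBIC))
T=np.load('T9.npy')
for z in (.0033,.0063,.0093):
  for p in [(.1388,0),(.1388+.0182,0),(.1388,.0182),(.1388,-.0182)]:
    print(z,p,((proj('side',T[:3,:3]@np.array([*p,z])+T[:3,3])+.5-[325,235])*11).round())
```

```text
0.0033 (0.1388, 0) [478. 218.]
0.0033 (0.157, 0) [565. 200.]
0.0033 (0.1388, 0.0182) [516. 278.]
0.0033 (0.1388, -0.0182) [441. 160.]
0.0063 (0.1388, 0) [477. 230.]
0.0063 (0.157, 0) [563. 212.]
0.0063 (0.1388, 0.0182) [514. 290.]
0.0063 (0.1388, -0.0182) [440. 171.]
0.0093 (0.1388, 0) [475. 241.]
0.0093 (0.157, 0) [561. 224.]
0.0093 (0.1388, 0.0182) [513. 301.]
0.0093 (0.1388, -0.0182) [438. 183.]
```

View pics/s10.png

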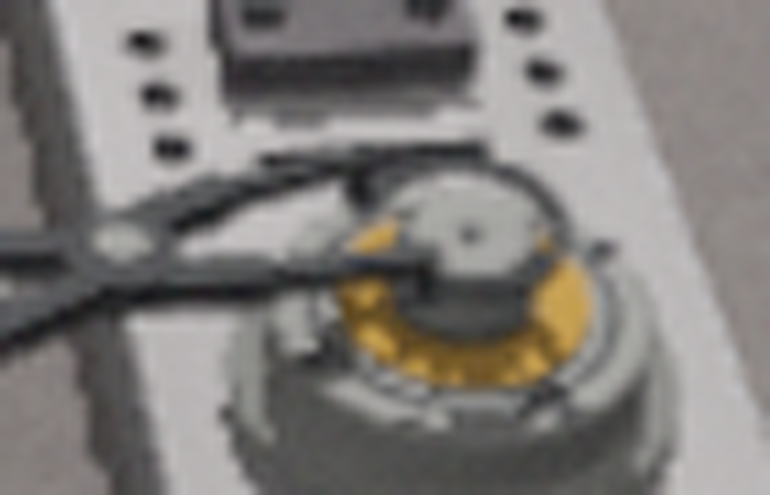

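Run:
```python
from h import *
r=[cv2.resize(cv2.imread(f'pics/{n}.png')[0:36,250:380],None,fx=6,fy=5,interpolation=cv2.INTER_CUBIC) for n in ('w4','w5','wf9')]
cv2.imwrite('pics/c11.png',np.vstack(r)[:600])
r=[cv2.resize(cv2.imread(f'pics/{n}.png')[70:110,250:380],None,fx=6,fy=5,interpolation=cv2.INTER_CUBIC) for n in ('w5','w6','wf9')]
cv2.imwrite('pics/c12.png',np.vstack(r)[:600])
```

```text
(no output)
```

View pics/c11.png

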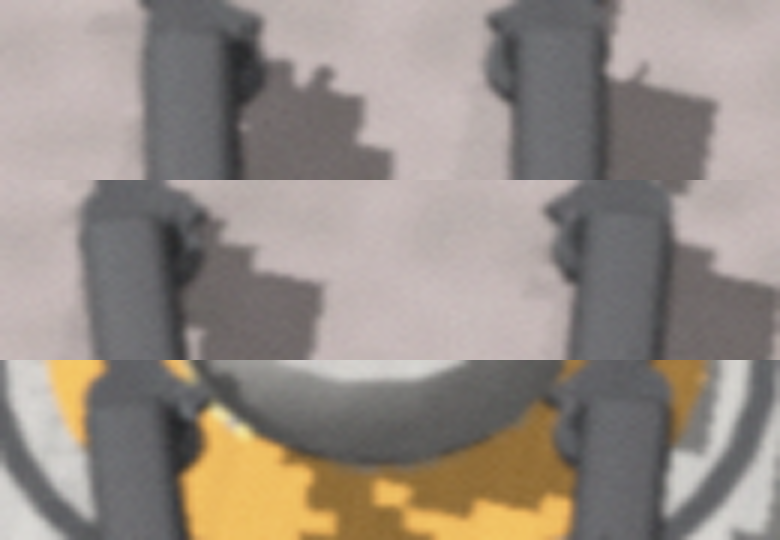

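View pics/c12.png

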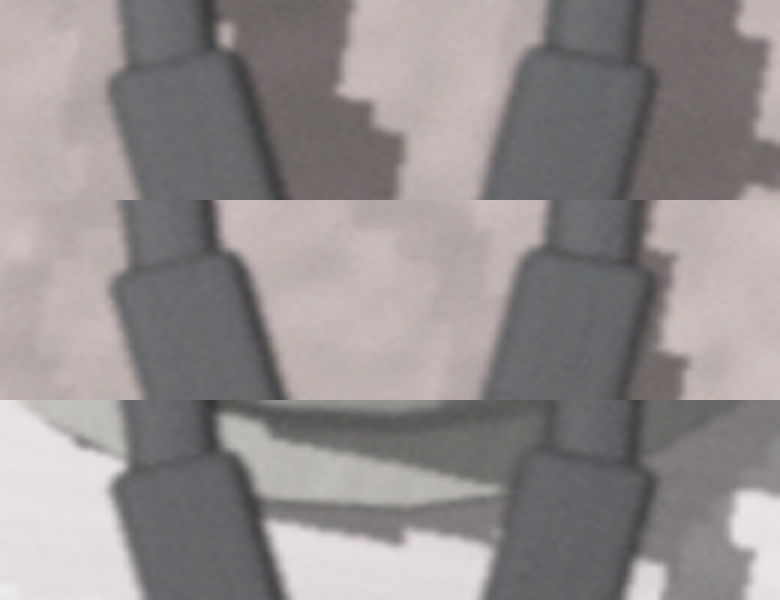

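Comparing the wrist crops, the jaw tips have sagged about 2 mm (roughly 0.02 rad), and the side view agrees that the ring is a little low. The axle is centred between the lugs (column 313 for both). I'm pitching the tips up by 0.02 rad, then starting down.

Emit:
{"fn": "arm_command", "kwargs": {"commands": [0, 0.0127, 0, 0, 0, 0, 20, 0, 0, 0, 0, 0, 0, 20, 0, 0, 0, 0, 0, 0.08, 20, 0, 0, 0, 0, 0, 0.08, 20, 0, 0, 0, 0, 0, 0.08, 20, 0, 0, 0, 0, 0, 0, 20, 0, 0, 0, 0, 0, 0, 20]}}

```text
time: 14.25
ee_pos: [0.4639, -0.0457, 0.0797]
tool_rot: [-3.131, -0.232, -0.031]
ft_force: [0.2, -0.6, -2.2]
opening: 0.432
```

```bash
python3 ov.py 11;python3 - <<'E'
from h import *
s=robot.get_image('side'); cv2.imwrite('pics/s11b.png',cv2.resize(s[235:280,325:395],None,fx=11,fy=11,interpolation=cv2.INTER_CUBIC))
E
```

```text
14.25 [ 0.1502021  -0.57645864 -2.21466237] 0.4317557591237565 [[ 9.889e-01  1.474e-01  1.940e-02  4.639e-01]
 [ 1.473e-01 -9.891e-01  3.000e-03 -4.570e-02]
 [ 1.960e-02 -1.000e-04 -9.998e-01  7.970e-02]
 [ 0.000e+00  0.000e+00  0.000e+00  1.000e+00]]
axle tool [ 0.13917583 -0.0006399   0.00490201]
```

View pics/s11b.png

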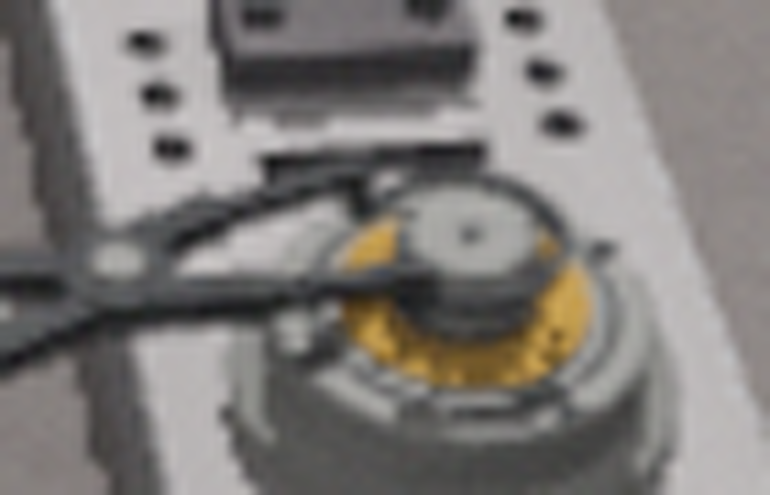

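View pics/w11.png

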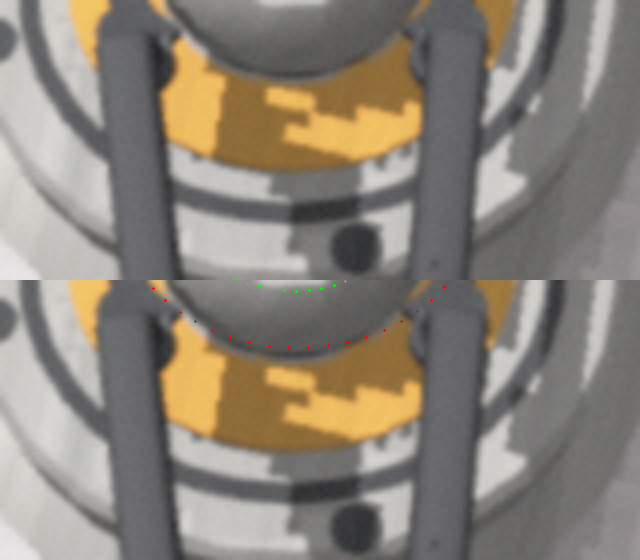

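The ring now encircles the axle end with no contact force. I'm continuing down gently.

Emit:
{"fn": "arm_command", "kwargs": {"commands": [0, 0, 0, 0, 0, 0.08, 10, 0, 0, 0, 0, 0, 0.08, 10, 0, 0, 0, 0, 0, 0.08, 10, 0, 0, 0, 0, 0, 0, 10, 0, 0, 0, 0, 0, 0, 10], "force": 110}}

```text
time: 14.95
ee_pos: [0.4639, -0.0456, 0.0737]
tool_rot: [-3.131, -0.232, -0.031]
ft_force: [-0.0, 0.1, -1.3]
opening: 0.419
```

```bash
python3 ov.py 12;python3 - <<'E'
from h import *
s=robot.get_image('side'); cv2.imwrite('pics/s12b.png',cv2.resize(s[235:280,325:395],None,fx=11,fy=11,interpolation=cv2.INTER_CUBIC))
E
```

```text
14.95 [-0.00577177  0.13957621 -1.28223596] 0.41939839583476146 [[ 9.889e-01  1.474e-01  1.940e-02  4.639e-01]
 [ 1.473e-01 -9.891e-01  3.000e-03 -4.560e-02]
 [ 1.970e-02 -1.000e-04 -9.998e-01  7.370e-02]
 [ 0.000e+00  0.000e+00  0.000e+00  1.000e+00]]
axle tool [ 0.1392235  -0.00063789 -0.00109746]
```

View pics/s12b.png

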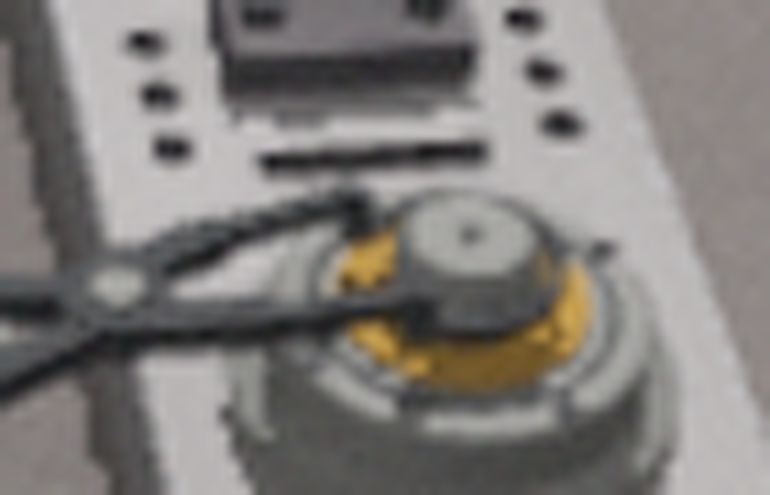

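View pics/w12.png

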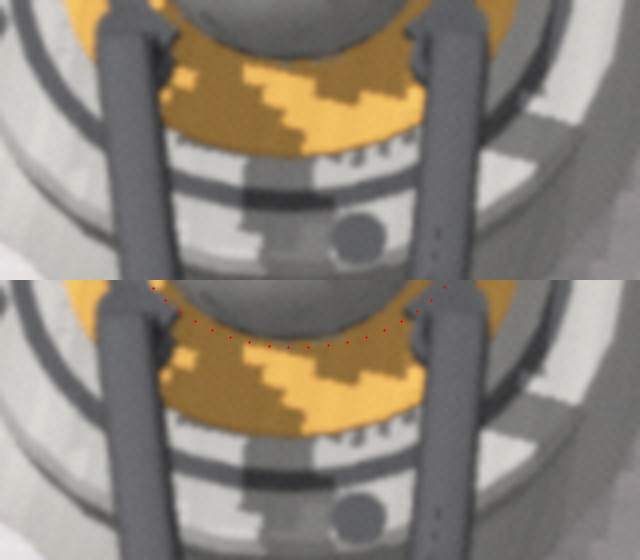

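Emit:
{"fn": "arm_command", "kwargs": {"commands": [0, 0, 0, 0, 0, 0.06, 10, 0, 0, 0, 0, 0, 0.06, 10, 0, 0, 0, 0, 0, 0.06, 10, 0, 0, 0, 0, 0, 0.02, 10, 0, 0, 0, 0, 0, 0, 10, 0, 0, 0, 0, 0, 0, 10]}}

```text
time: 15.75
ee_pos: [0.4641, -0.0457, 0.0688]
tool_rot: [-3.131, -0.232, -0.031]
ft_force: [-0.2, 0.4, -1.9]
opening: 0.414
```

```bash
python3 ov.py 13;python3 - <<'E'
from h import *
s=robot.get_image('side'); cv2.imwrite('pics/s13b.png',cv2.resize(s[235:280,325:395],None,fx=11,fy=11,interpolation=cv2.INTER_CUBIC))
E
```

```text
15.75 [-0.21965589  0.43234418 -1.85657077] 0.4142623475161503 [[ 0.9889  0.1473  0.0196  0.4641]
 [ 0.1473 -0.9891  0.003  -0.0457]
 [ 0.0199 -0.     -0.9998  0.0688]
 [ 0.      0.      0.      1.    ]]
axle tool [ 0.13913997 -0.00068198 -0.00595677]
```

View pics/s13b.png

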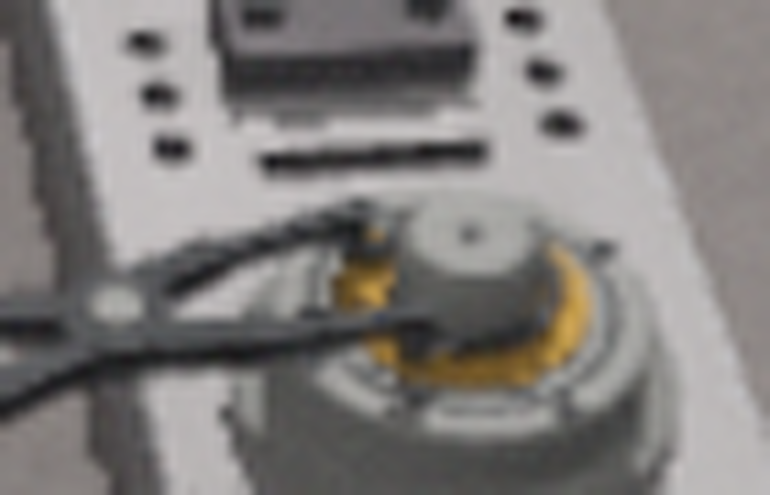

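View pics/w13.png

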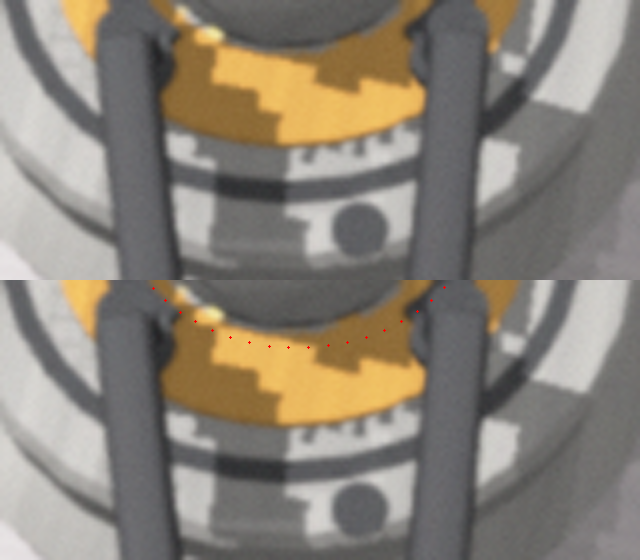

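Emit:
{"fn": "arm_command", "kwargs": {"commands": [0, 0, 0, 0, 0, 0.03, 10, 0, 0, 0, 0, 0, 0.03, 10, 0, 0, 0, 0, 0, 0, 10, 0, 0, 0, 0, 0, 0, 10]}}

```text
time: 16.35
ee_pos: [0.4641, -0.0456, 0.0672]
tool_rot: [-3.131, -0.232, -0.031]
ft_force: [0.5, -0.7, -2.4]
opening: 0.42
```

Emit:
{"fn": "arm_command", "kwargs": {"commands": [0, 0, 0, 0, 0, 0.02, 10, 0, 0, 0, 0, 0, 0, 10, 0, 0, 0, 0, 0, 0, 10]}}

```text
time: 16.65
ee_pos: [0.4642, -0.0456, 0.0668]
tool_rot: [-3.131, -0.232, -0.031]
ft_force: [-0.2, -0.3, -2.0]
opening: 0.413
```

Emit:
{"fn": "arm_command", "kwargs": {"commands": [0, 0, 0, 0, 0, 0.02, 10, 0, 0, 0, 0, 0, 0.02, 10, 0, 0, 0, 0, 0, 0, 10, 0, 0, 0, 0, 0, 0, 10]}}

```text
time: 17.05
ee_pos: [0.4642, -0.0457, 0.0658]
tool_rot: [-3.131, -0.232, -0.031]
ft_force: [-0.1, -0.1, -1.5]
opening: 0.419
```

```bash
python3 ov.py 14;python3 - <<'E'
from h import *
s=robot.get_image('side'); cv2.imwrite('pics/s14b.png',cv2.resize(s[235:280,325:395],None,fx=11,fy=11,interpolation=cv2.INTER_CUBIC))
E
```

```text
17.05 [-0.11109825 -0.09954139 -1.51289113] 0.4185879290897178 [[ 0.9889  0.1474  0.0198  0.4642]
 [ 0.1474 -0.9891  0.0029 -0.0457]
 [ 0.02    0.     -0.9998  0.0658]
 [ 0.      0.      0.      1.    ]]
axle tool [ 0.13908088 -0.00071472 -0.00890444]
```

View pics/s14b.png

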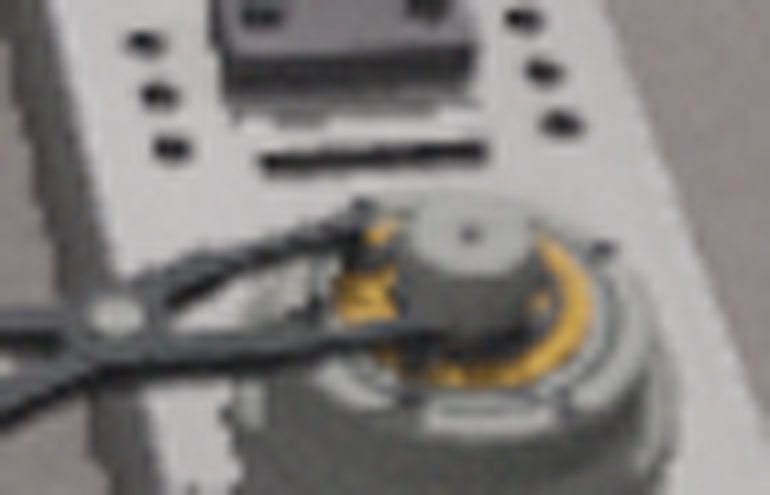

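View pics/w14.png

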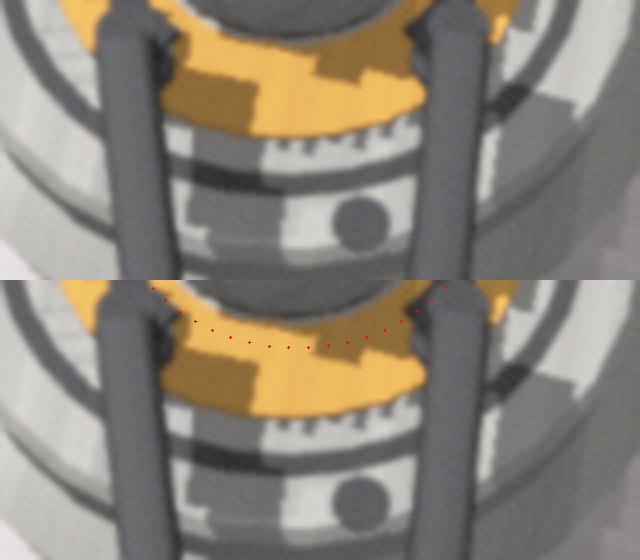

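Emit:
{"fn": "arm_command", "kwargs": {"commands": [0, 0, 0, 0, 0, 0.02, 10, 0, 0, 0, 0, 0, 0.02, 10, 0, 0, 0, 0, 0, 0, 10, 0, 0, 0, 0, 0, 0, 10]}}

```text
time: 17.65
ee_pos: [0.4643, -0.0457, 0.0649]
tool_rot: [-3.131, -0.232, -0.031]
ft_force: [-0.2, 0.3, -0.2]
opening: 0.416
```

Emit:
{"fn": "arm_command", "kwargs": {"commands": [0, 0, 0, 0, 0, 0.02, 10, 0, 0, 0, 0, 0, 0.02, 10, 0, 0, 0, 0, 0, 0, 10, 0, 0, 0, 0, 0, 0, 10]}}

```text
time: 18.05
ee_pos: [0.4643, -0.0457, 0.0639]
tool_rot: [-3.131, -0.232, -0.031]
ft_force: [-0.4, 0.2, -0.6]
opening: 0.415
```

```bash
python3 ov.py 15;python3 - <<'E'
from h import *
o=robot.get_obs();print(o['wrist_torque'])
s=robot.get_image('side'); cv2.imwrite('pics/s15b.png',cv2.resize(s[235:280,325:395],None,fx=11,fy=11,interpolation=cv2.INTER_CUBIC))
cv2.imwrite('pics/s15c.png',cv2.resize(s[220:320,250:410],None,fx=5,fy=5,interpolation=cv2.INTER_CUBIC))
E
```

```text
18.05 [-0.39359376  0.19721729 -0.58764313] 0.4148998755759897 [[ 9.889e-01  1.474e-01  1.990e-02  4.643e-01]
 [ 1.474e-01 -9.891e-01  2.900e-03 -4.570e-02]
 [ 2.010e-02  1.000e-04 -9.998e-01  6.390e-02]
 [ 0.000e+00  0.000e+00  0.000e+00  1.000e+00]]
axle tool [ 0.13905587 -0.00072502 -0.0108224 ]
[-0.01671713  0.04162232 -0.0093995 ]
```

View pics/s15b.png

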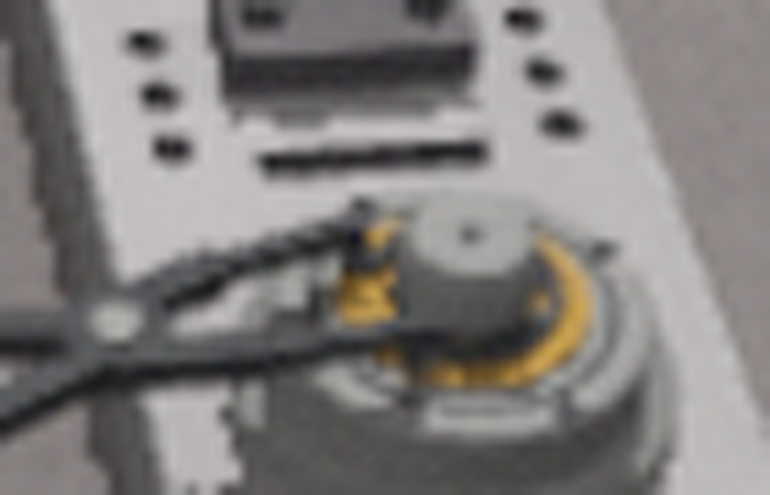

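View pics/s15c.png

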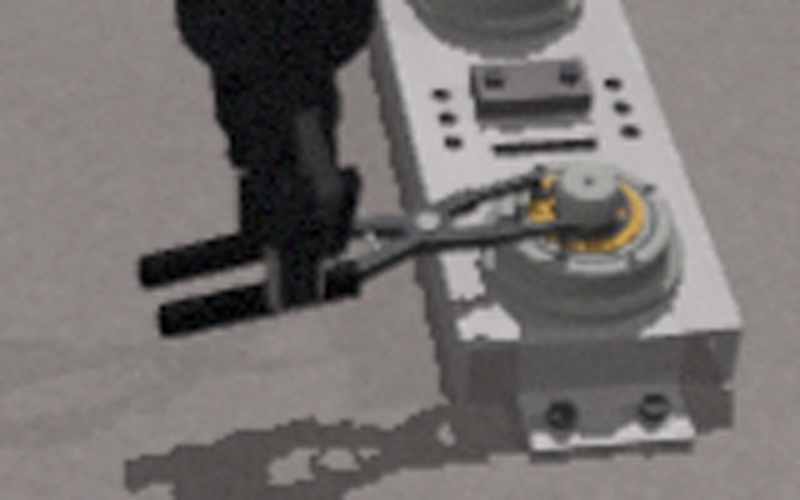

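View pics/w15.png

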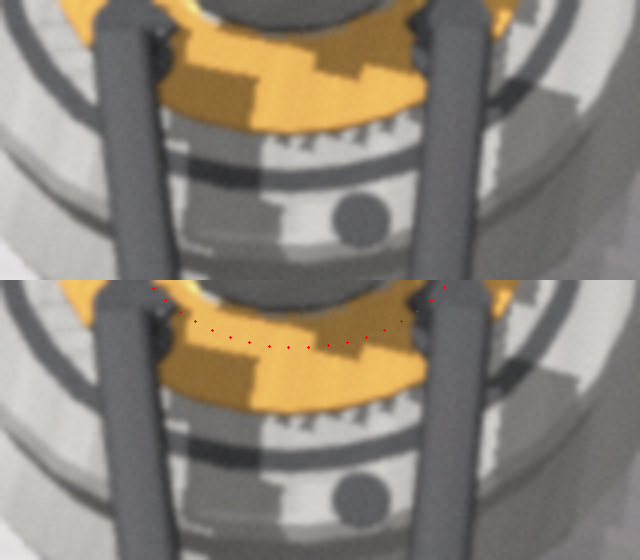

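Run:
```python
from h import *
# rivet pixel in 11x crops offset (325,235)
for k,uv in [('9',(98,160)),('15',(118,321))]:
    T=np.load(f'T{k}.npy')
    if k=='9': px=np.array(uv)/6+[320,230]-.5   # s9 crop 6x
    else: px=np.array(uv)/11+[325,235]-.5
    c,d=ray('side',px)
    base=T[:3,:3]@np.array([.0658,-.0003,-.0093])+T[:3,3]
    for z in np.arange(base[2]-.006,base[2]+.007,.003):
        q=proj('side',[base[0],base[1],z]); print(k,round(z,4),q.round(2),px.round(2))
```

```text
9 0.0891 [335.72 258.35] [335.83 256.17]
9 0.0921 [335.8  257.25] [335.83 256.17]
9 0.0951 [335.87 256.15] [335.83 256.17]
9 0.0981 [335.95 255.05] [335.83 256.17]
9 0.1011 [336.03 253.94] [335.83 256.17]
15 0.0685 [335.33 265.71] [335.23 263.68]
15 0.0715 [335.41 264.65] [335.23 263.68]
15 0.0745 [335.48 263.58] [335.23 263.68]
15 0.0775 [335.55 262.51] [335.23 263.68]
15 0.0805 [335.63 261.43] [335.23 263.68]
```

Between the last two pictures the lugs stayed at (365,215) in the side crop while the TCP fell 2 mm. So the ring lies on the washer and the pliers are now about 0.02 rad nose-up. I'm levelling them about the ring.

Emit:
{"fn": "arm_command", "kwargs": {"commands": [0, -0.0045, 0, 0, 0, -0.03, 10, 0, -0.0045, 0, 0, 0, -0.03, 10, 0, -0.0045, 0, 0, 0, -0.03, 10, 0, 0, 0, 0, 0, 0, 10, 0, 0, 0, 0, 0, 0, 10]}}

```text
time: 18.75
ee_pos: [0.4645, -0.0457, 0.0661]
tool_rot: [3.133, 0.232, -0.001]
ft_force: [0.4, 0.2, -0.1]
opening: 0.417
```

```bash
python3 ov.py 16;python3 - <<'E'
from h import *
o=robot.get_obs();print(o['wrist_torque'])
T=pose(o)
s=robot.get_image('side'); cv2.imwrite('pics/s16b.png',cv2.resize(s[235:280,325:395],None,fx=11,fy=11,interpolation=cv2.INTER_CUBIC))
base=T[:3,:3]@np.array([.0658,-.0003,-.0093])+T[:3,3]
for z in (.074,.076,.078): print((proj('side',[base[0],base[1],z])+.5-[325,235])*11)
E
```

```text
18.75 [ 0.39191317  0.21717473 -0.13668011] 0.41657290249238915 [[ 9.891e-01  1.474e-01 -8.000e-04  4.645e-01]
 [ 1.474e-01 -9.891e-01 -2.000e-04 -4.570e-02]
 [-9.000e-04  1.000e-04 -1.000e+00  6.610e-02]
 [ 0.000e+00  0.000e+00  0.000e+00  1.000e+00]]
axle tool [ 0.13862207 -0.00072333 -0.01150765]
[ 0.00107702 -0.25770676 -0.0093791 ]
[122.19251443 321.55200785]
[122.73526533 313.69126212]
[123.27950034 305.80902176]
```

View pics/s16b.png

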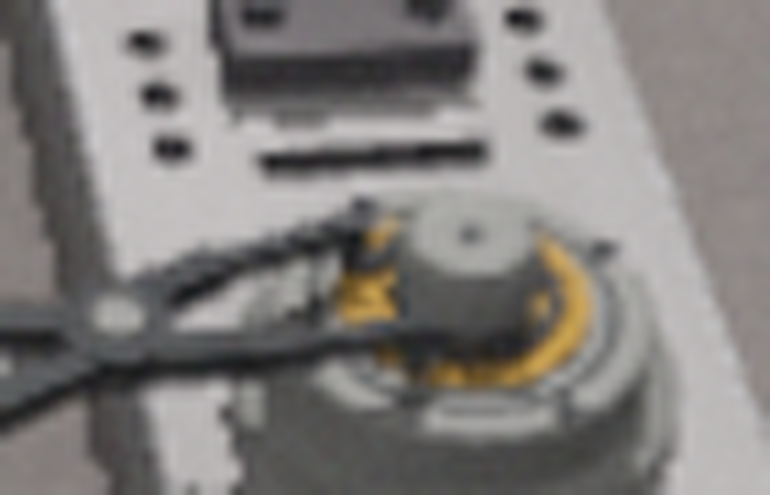

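View pics/wf16.png

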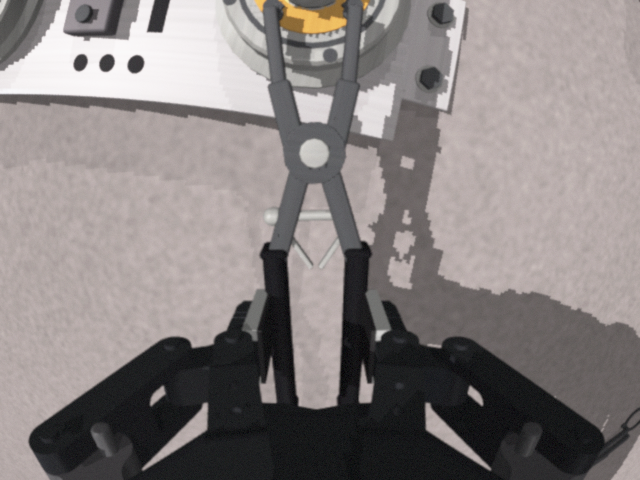

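Emit:
{"fn": "arm_command", "kwargs": {"commands": [0, 0, 0, 0, 0, 0, 10, 0, 0, 0, 0, 0, 0, 10, 0, 0, 0, 0, 0, 0, 10, 0, 0, 0, 0, 0, 0, 10, 0, 0, 0, 0, 0, 0, 10]}}

```text
time: 19.45
ee_pos: [0.4643, -0.0457, 0.0661]
tool_rot: [3.133, 0.232, -0.002]
ft_force: [0.6, -0.2, -0.9]
opening: 0.418
```

Run:
```python
from h import *
o=robot.get_obs();print(o['time'],o['ft_force'],o['wrist_torque'],o['opening'],o['ee_pos'])
im=robot.get_image('wrist');cv2.imwrite('pics/c17.png',cv2.resize(im[0:110,225:405],None,fx=4,fy=4,interpolation=cv2.INTER_CUBIC))
```

```text
19.45 [ 0.60367228 -0.1531487  -0.85545138] [ 0.01567282 -0.33454356 -0.00542769] 0.4183936975749079 [ 0.46426764 -0.04565742  0.06607232]
```

View pics/c17.png

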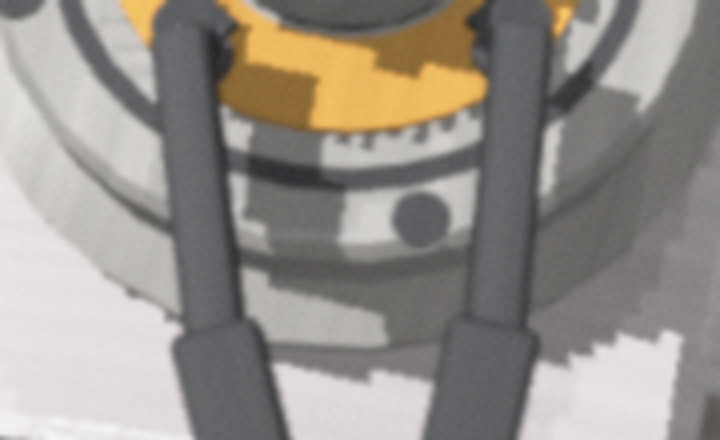

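```bash
python3 -c "
from workcell import robot
print(robot.close_job()); o=robot.get_obs(); print(o['time'],o['ft_force'],o['opening'],o['ee_pos'])"
```

```text
the job is handed in; nothing more can be done
None
the job is handed in; nothing more can be done
```

I took the farther of the two pliers by the handles, squeezed them to the stop, and lowered the spread ring over the bare axle onto the bronze washer. I handed in at about 19.5 s, still holding at 110 N grip; the jar, breaker and screwdriver were never approached.

**Last checks that agree:**
- **Seating:** the side pictures show the ring round the axle at washer height. The lugs stopped sinking while the arm went on down.
- **Contact:** the wrist moment shows a light upward push at the ring, about 3 N.
- **Level:** the rivet head measured about 75.7 mm high, against 76 mm if the pliers lie level. The axle is centred between the lugs.
- **Squeeze:** the opening stayed steady at about 0.42 with the fingers blocked. That reads slightly narrower than 43 mm if taken as linear.

**Checks that disagreed:**
- **Sag:** the pliers drooped about 0.02 rad while being carried. I corrected it before the descent.
- **Contact height:** the arm had to go 1–2 mm lower than calculated, which tipped the pliers about 0.02 rad nose-up on contact. I levelled them again about the ring.
- **Not seen:** the front of the ring was out of the wrist camera's view at the end, so its seating there is inferred from the side view and the level measurement.

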